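# Turn the tote half round and stack it on the full one

## Task

The blue base tote is full of fittings, so stack the grey tote on top of it instead of nesting it inside: take it by its black handle, turn it half round so that its orange end lies over the base tote's blue end, set it lightly on the rails and slide it along them by feel until all four lugs have dropped into the pockets and it sits level, then let go. The rails are clamped a little off centre, to one end or the other, so the pockets have to be felt for; never bang it down or press hard on the base tote, and leave the other things on the bench where they are.

Things in the scene. Friction and masses are not known exactly. Their poses are not given: they have to be found in the camera images.
- top_tote: Loose grey open tote, 150 (x) x 90 (y) x 62 mm high (158 x 97 at its rim), 0.3 to 0.5 kg. Origin: centre of its underside; x to its orange end, z up. Four lugs 12 mm long (x), 12 mm high stick out from its long sides to y = +-59 mm at x = +60 and x = -20 mm, their undersides 12 mm above its underside. Fixed bail handle over the middle.
- top_handle (a point): Centre of the grey tote's black handle grip, 101 mm above its underside, over the middle: a level bar along the tote's y, 16 mm wide (along x), 18 mm high, 72 mm long, with 30 mm free between it and the rim. Close the fingers along the tote's x.
- top_orange_end (a point): Middle of the orange end's rim of the grey tote (x = +75, z = 60 mm in its frame).
- base_tote: Blue open tote bolted to the bench, 206 (x) x 140 (y) mm, with pipe fittings in it up to 42 mm above its underside. Origin: centre of its underside; x to its orange end, z up. The turned grey tote's underside is 68 mm above this origin while riding on the rails, 62 mm with all lugs in the pockets. More than 40 N between the totes counts as rough.
- base_rails (a point): Point over the middle of the base tote at rail-top height (z = 80 mm). Two grey metal rails, 180 mm long, lie on its long sides, inner edges at y = +-50 mm: the grey tote's bottom goes between them with 5 mm to spare each side and its lugs ride on top. The rails are clamped, both alike, shifted by an unknown amount up to 12 mm along +x or -x; this point does not show it.
- base_pockets (a point): Where the middle pair of pockets would be with unshifted rails (x = +20, z = 74 mm in the base's frame). From the rails' own middle, pockets 15 mm long, 6 mm deep lie at x = +20 and -60 mm on both rails; they take the lugs of a grey tote turned half round. Open gaps 16 mm long at x = -20 and +60 mm let the lugs of an unturned tote fall through, so it nests.
- base_orange_end (a point): Middle of the top of the base tote's orange end wall (x = +103, z = 70 mm in its frame).
- shim_cassette: Bystander: black and white oblong cassette, 68x128x24 mm, at the left. Origin: centre of its underside.
- brass_tee: Bystander: brass tee fitting, 24x101x55 mm, at the left. Origin: centre of its underside.
- wrench_17: Bystander: steel wrench lying flat, 34x175x8 mm, at the right. Origin: centre of its underside.

How it is judged:
By the outcome, as a careful person would: the job done as asked, in the order asked, and still so for the second after the job is handed in, with the robot touching nothing.
It also fails if it takes over 64 s, if anything falls off the work surface, if the arm or the gripper's body presses on something with over 40 N, if the wrist force passes 120 N, or if a joint passes its speed limit or range.

## Robot

A 6-joint arm with a two-finger parallel gripper is mounted at the origin on a cart in front of the work surface, level with it; the furniture and walls round the work are solid. World frame = base frame: x ahead of the robot, y to its left, z up, the work surface at z = 0. Lengths are in mm, angles in rad, forces in N, time in s.
With the tool pointing down it reaches from about 350 to 775 mm from the base axis. Payload 7.3 kg.
Tool frame: the origin (TCP) lies midway between the tips of the shut fingers; the grasp point (between the pads) lies 19 mm behind it; x points along the fingers, z is the direction in which the jaws open and shut, and the axes are right-handed (so a half turn about x gives the same grasp; the last joint's range is limited). The gripper opens to 92 mm and grips with 3 to 60 N. Pads are 19 mm wide; open, the fingers measure 130 mm over their backs; the gripper's body (75 mm by 190 mm) begins 47 mm behind the grasp point.
Start: joints at [-1.294, 0.342, 1.524, -0, 1.275, -0.146], TCP at [215.439, -478.78, 226.741] pointing down, gripper open.
Joint ranges: [-2.53, 2.53], [-0.77, 2.02], [0.04, 2.7], [-1, 4.14], [0.28, 2.66], [-3.11, 3.11]. Speed limits (rad/s): [2.57, 2.57, 3.14, 3.14, 3.14, 3.14].

## Interface

Orientations are given as [roll, pitch, yaw] about the fixed x, y, z axes, in that order (R = Rz(yaw) Ry(pitch) Rx(roll)).
In Python, from plant import monitor, optics, close_job gives the robot as it stands.
- The arm moves only by the tool send_rows, never from a script. Its argument "commands" is a list that holds one entry, the list of rows, each a list of 5 numbers: the shift along the tool's x, y, z in m, then the turn about the tool's x in degrees, then the finger opening in m, from 0 to 0.0918. A call has 1 to 10 rows; each row shifts and turns the pose as measured when the row begins, along the tool's axes as they then stand; what a row does not reach is not made up. A row lasts 1/12 s, in which the tool goes at most 41.7 mm and 7.16 degrees, less where a joint would pass 70% of its speed; a pose out of reach is approached as far as the arm can. A call with a gripper value outside its range is refused whole. The fingers move at their own pace and stop on an object; the grip force is fixed at half the most. Time passes only in rows, so rows that do not move let the fingers close. It gives the time, the measured TCP pose, the force and the opening at its end, in the units of the state.
- monitor.get_obs(): the state, without advancing time (a new reading comes with each control period).
- optics.capture(name): name is "side" or "top"; returns a dict with "color" (420x560x3 uint8, blue, green, red), "camera_matrix" (3x3 intrinsics, pixels), "camera_from_world" (4x4, takes a point from world to camera coordinates). Camera axes: x right, y down, z forward; pixel columns grow to the right and rows downward; lengths in mm; the calibration is good to about 2 mm. A picture is of the moment at which its call begins. There is no depth.
- close_job(): hands the job in, once; it reports no verdict.
The state is a dict: "time": time; "joint_positions": joint angles; "dq": joint speeds; "tau": joint torques, N m; "tool_pos": TCP position; "tcp_rot": TCP orientation; "contact_force": force on the tool from outside, world axes, zero at the start; "moment": the same for the moment, N m; "grip_width": finger opening in mm.
Only numpy, scipy, OpenCV 4.12 (cv2) and the standard library are available. Lean on these libraries where they do the work, as an engineer would, in place of code of your own. Each camera call takes 0.05 s, during which the arm holds its last target.

## Working session

There is one attempt and no reset: what is moved stays moved. The work goes in short steps, Python scripts to look and compute and a tool call to move; the robot and the scene stay as the last step left them, time stands still between calls to the robot, and variables do not carry over. Pictures are saved under pics/ and viewed, and the job is handed in when it is done.

Besides the shell and the picture viewer there is one more tool, called after "Call:" by a JSON object that holds its "api" and its "payload". send_rows: Moves the arm, as the interface text tells. Its arguments: {"type":"object","properties":{"commands":{"type":"array","items":{"type":"array","items":{"type":"array","items":{"type":"number"}}}}},"required":["commands"]}

```bash
ls; mkdir -p pics; python3 - <<'E'
from plant import monitor, optics
import cv2
for n in("side","top"):
    c=optics.capture(n); cv2.imwrite(f"pics/{n}0.png",c["color"]); print(c["camera_matrix"],c["camera_from_world"].round(4) if hasattr(c["camera_from_world"],'round') else c["camera_from_world"])
print(monitor.get_obs())
E
```

```text
pics
[[494.19287902   0.         274.90528933]
 [  0.         494.19287902 214.44123152]
 [  0.           0.           1.        ]] [[-9.0750000e-01 -4.2000000e-01  2.2000000e-03  5.7736150e+02]
 [-2.1300000e-01  4.5580000e-01 -8.6420000e-01  1.7976940e+02]
 [ 3.6200000e-01 -7.8480000e-01 -5.0310000e-01  1.3829135e+03]
 [ 0.0000000e+00  0.0000000e+00  0.0000000e+00  1.0000000e+00]]
[[387.8099408    0.         275.08163911]
 [  0.         387.8099408  209.17427861]
 [  0.           0.           1.        ]] [[ 3.020000e-02 -9.990000e-01  3.170000e-02  5.922980e+01]
 [-9.966000e-01 -3.260000e-02 -7.550000e-02  6.097447e+02]
 [ 7.640000e-02 -2.930000e-02 -9.966000e-01  1.111620e+03]
 [ 0.000000e+00  0.000000e+00  0.000000e+00  1.000000e+00]]
{'time': 0.1, 'joint_positions': array([-1.29398363e+00,  3.42630601e-01,  1.52490392e+00,  2.62550385e-05,
        1.27543136e+00, -1.46002898e-01]), 'dq': array([-0.00035956, -0.00041299, -0.00398821,  0.00046216, -0.00054626,
        0.00045905]), 'tau': array([ 1.65676120e-03, -4.32006490e+01, -2.44692779e+01,  7.19185523e-02,
        5.25902468e-02, -6.14501892e-05]), 'tool_pos': array([ 215.3488335 , -478.40132014,  226.13225843]), 'tcp_rot': array([2.97730812, 1.56942287, 1.82931973]), 'contact_force': array([-1.12740395, -1.51799337,  0.38555097]), 'moment': array([0.01233048, 0.0224144 , 0.01636807]), 'grip_width': 91.8226059337857}
```

View pics/side0.png

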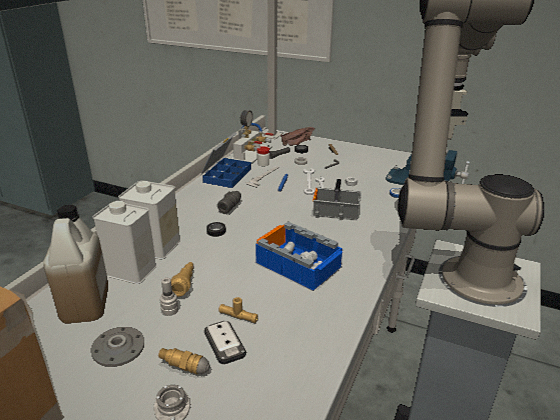

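View pics/top0.png

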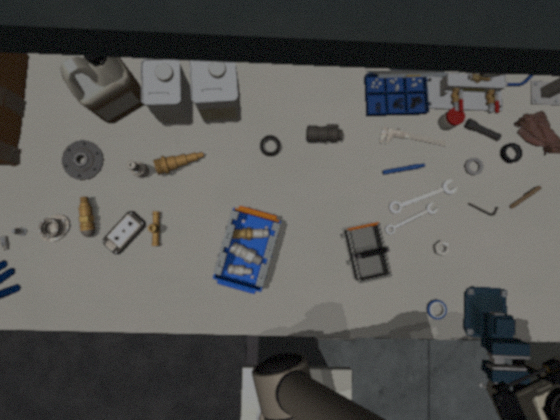

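The top view shows the base tote around (248,248) and the grey tote around (367,250), both with their orange ends up the image (away from the robot). I'll zoom in on both.

```bash
python3 - <<'E'
import cv2, numpy as np
t=cv2.imread("pics/top0.png"); s=cv2.imread("pics/side0.png")
cv2.imwrite("pics/tz1.png",cv2.resize(t[195:305,200:400],None,fx=4,fy=4,interpolation=cv2.INTER_CUBIC))
cv2.imwrite("pics/sz1.png",cv2.resize(s[165:295,245:375],None,fx=4.5,fy=4.5,interpolation=cv2.INTER_CUBIC))
E
```

```text
(no output)
```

View pics/tz1.png

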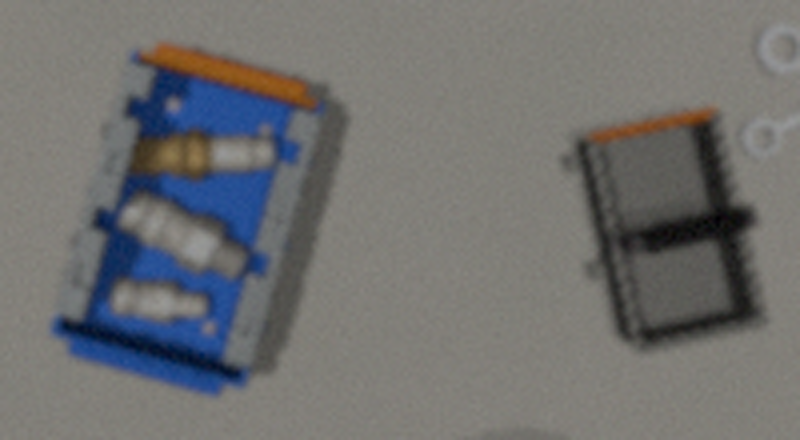

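View pics/sz1.png

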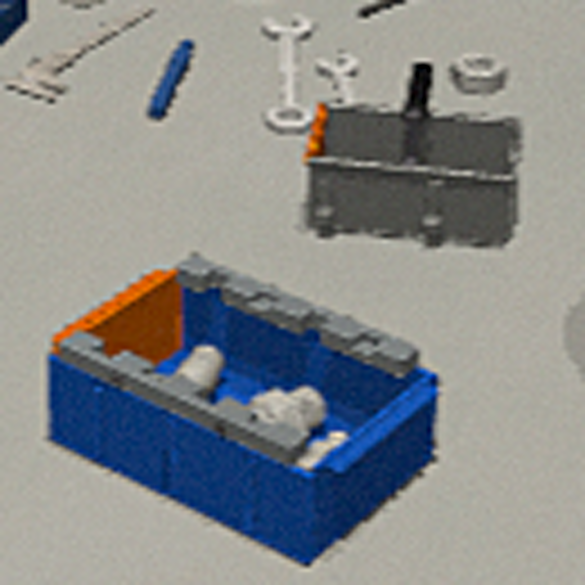

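```bash
cat > h.py <<'E'
import numpy as np, cv2
from plant import monitor, optics
def cap(n): 
    c=optics.capture(n); return c["color"],np.array(c["camera_matrix"]),np.array(c["camera_from_world"])
def ray(K,T,p):
    R=T[:3,:3];o=-R.T@T[:3,3];d=R.T@np.linalg.solve(K,[p[0],p[1],1.]);return o,d/np.linalg.norm(d)
def onz(K,T,p,z):
    o,d=ray(K,T,p);return o+d*(z-o[2])/d[2]
def tri(c1,p1,c2,p2):
    o1,d1=ray(*c1,p1);o2,d2=ray(*c2,p2)
    s=np.linalg.lstsq(np.c_[d1,-d2],o2-o1,rcond=None)[0]
    a=o1+s[0]*d1;b=o2+s[1]*d2;return (a+b)/2,np.linalg.norm(a-b)
def proj(K,T,P):
    q=T[:3,:3]@P+T[:3,3];q=K@q;return q[:2]/q[2]
E
python3 - <<'E'
from h import *
t=cv2.imread("pics/top0.png"); s=cv2.imread("pics/side0.png")
for nm,im in(("top",t),("side",s)):
    hsv=cv2.cvtColor(im,cv2.COLOR_BGR2HSV)
    roi=(slice(195,305),slice(200,400)) if nm=="top" else (slice(165,295),slice(245,375))
    oy,ox=roi[0].start,roi[1].start
    for col,lo,hi in(("orange",(5,150,90),(20,255,255)),("blue",(100,150,60),(125,255,255)),("black",(0,0,0),(180,255,45))):
        m=cv2.inRange(hsv,lo,hi)[roi]
        n,l,st,ce=cv2.connectedComponentsWithStats(m)
        for i in range(1,n):
            if st[i,4]>25:
                pts=np.argwhere(l==i)[:,::-1].astype(np.float32)+[ox,oy]
                print(nm,col,st[i,4],(ce[i]+[ox,oy]).round(1),cv2.boxPoints(cv2.minAreaRect(pts.astype(np.float32))).round(1).tolist())
E
```

```text
top orange 189 [257.  212.9] [[235.8000030517578, 209.6999969482422], [237.1999969482422, 204.6999969482422], [278.1000061035156, 216.0], [276.70001220703125, 221.0]]
top orange 49 [363.5 226. ] [[348.79998779296875, 228.0], [375.8999938964844, 222.60000610351562], [376.29998779296875, 224.5], [349.20001220703125, 230.0]]
top blue 381 [252.3 222.3] [[231.89999389648438, 227.3000030517578], [234.60000610351562, 211.89999389648438], [275.5, 219.10000610351562], [272.70001220703125, 234.5]]
top blue 303 [253.5 244.2] [[231.0, 238.0], [267.0, 238.0], [267.0, 255.0], [231.0, 255.0]]
top blue 502 [239.7 269.2] [[217.3000030517578, 274.8999938964844], [225.10000610351562, 247.6999969482422], [261.79998779296875, 258.20001220703125], [254.0, 285.3999938964844]]
top blue 222 [236.2 284.9] [[212.5, 281.0], [214.3000030517578, 274.79998779296875], [260.29998779296875, 288.1000061035156], [258.5, 294.29998779296875]]
top black 372 [375.3 254.3] [[348.79998779296875, 233.39999389648438], [379.70001220703125, 225.0], [392.5, 271.8999938964844], [361.6000061035156, 280.3999938964844]]
side orange 28 [315.1 193.5] [[312.29998779296875, 198.8000030517578], [315.1000061035156, 187.8000030517578], [317.6000061035156, 188.39999389648438], [314.8999938964844, 199.5]]
side orange 316 [274.9 235.5] [[257.0, 225.0], [284.0, 225.0], [284.0, 245.0], [257.0, 245.0]]
side blue 49 [282.7 182. ] [[277.8999938964844, 189.5], [285.0, 173.5], [287.5, 174.6999969482422], [280.3999938964844, 190.60000610351562]]
side blue 2376 [301.8 260.5] [[248.0, 264.3999938964844], [266.0, 218.39999389648438], [346.29998779296875, 249.89999389648438], [328.29998779296875, 295.79998779296875]]
side black 48 [337.8 184.9] [[333.79998779296875, 190.8000030517578], [337.1000061035156, 178.5], [342.0, 179.8000030517578], [338.70001220703125, 192.1999969482422]]
```

```bash
python3 - <<'E'
from h import *
t=cv2.imread("pics/top0.png"); s=cv2.imread("pics/side0.png")
def z(im,x0,y0,x1,y1,f,out):
    c=cv2.resize(im[y0:y1,x0:x1],None,fx=f,fy=f,interpolation=cv2.INTER_CUBIC)
    for x in range(x0,x1,10): cv2.line(c,(int((x-x0+.5)*f),0),(int((x-x0+.5)*f),6),(0,0,255),1); cv2.putText(c,str(x),(int((x-x0+.5)*f)-10,16),0,.35,(0,0,255))
    for y in range(y0,y1,10): cv2.line(c,(0,int((y-y0+.5)*f)),(6,int((y-y0+.5)*f)),(0,0,255),1); cv2.putText(c,str(y),(8,int((y-y0+.5)*f)+4),0,.35,(0,0,255))
    cv2.imwrite(out,c)
z(t,205,198,289,298,6,"pics/a1.png"); z(t,335,215,400,288,8,"pics/a2.png")
z(s,250,215,350,295,7,"pics/a3.png"); z(s,305,170,370,225,10,"pics/a4.png")
E
```

```text
(no output)
```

View pics/a1.png

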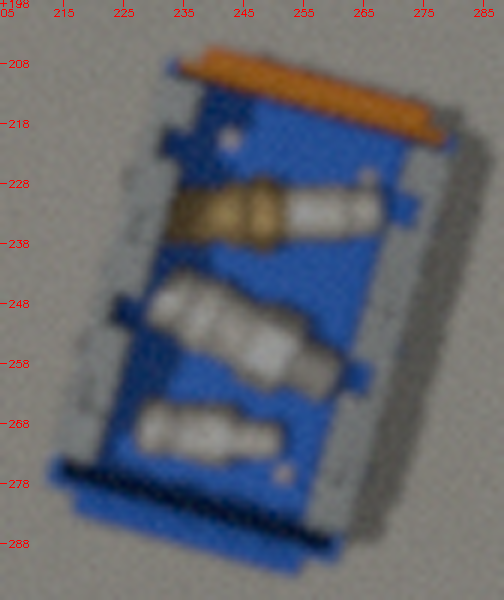

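View pics/a2.png

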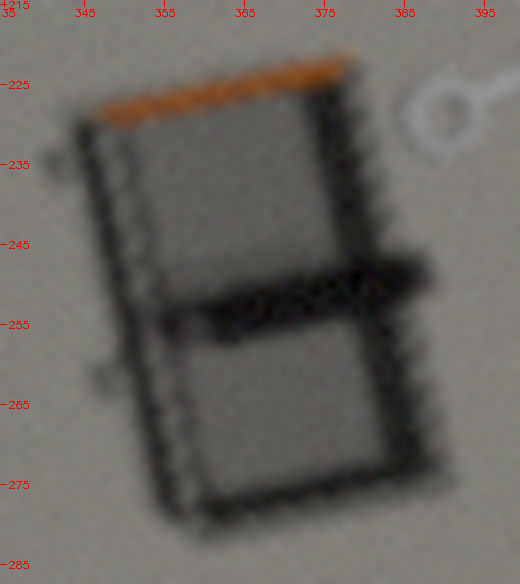

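View pics/a3.png

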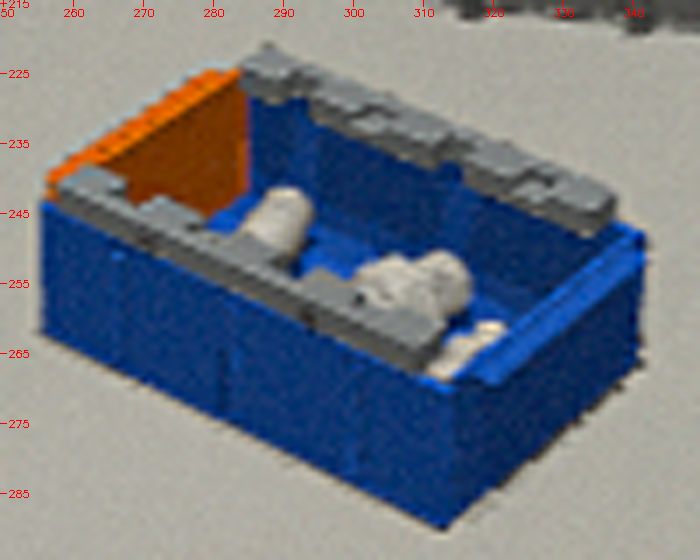

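View pics/a4.png

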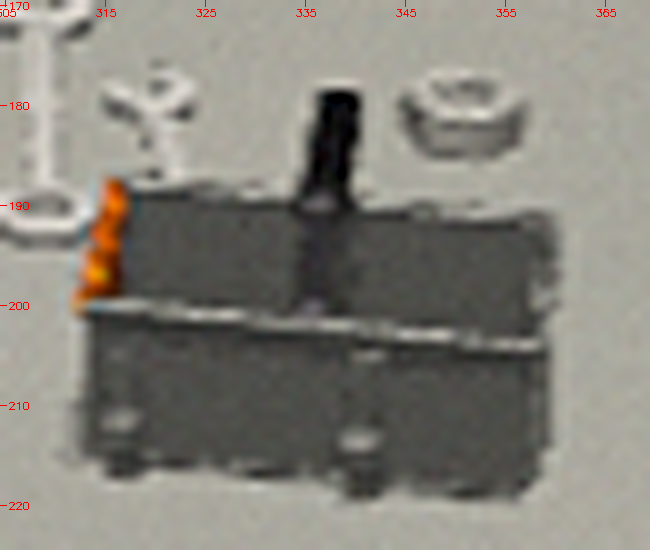

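```bash
cat >> h.py <<'E'
CT=CS=None
def cams():
    _,a,b=cap("top");_,c,d=cap("side");return (a,b),(c,d)
E
python3 - <<'E'
from h import *
T,S=cams()
np.savez("cams.npz",a=T[0],b=T[1],c=S[0],d=S[1])
np.set_printoptions(suppress=True,precision=1)
print("cam",ray(*T,(0,0))[0],ray(*S,(0,0))[0])
print("handle",tri(T,(374.2,251),S,(337.5,184.8)))
print("handle ends at110",onz(*T,(388,248),101),onz(*T,(360.5,254),101))
print("orange end tri",tri(T,(363.3,225.3),S,(314.8,193.7)))
r=[onz(*T,p,62) for p in((346,229.3),(378.8,222),(359.5,280.5),(389,274))];print("rim",np.array(r))
for a,b in((0,1),(2,3),(0,2),(1,3)): v=(r[b]-r[a])[:2];print(np.linalg.norm(v),np.degrees(np.arctan2(v[1],v[0])))
print("rim c",np.mean(r,0))
print("base orange tri", tri(T,(257.3,212.2),S,(270,233)))
print("base or corners",[tri(T,p,S,q)[0] for p,q in(((234.5,207.5),(257,242)),((279.5,220),(283.5,225)))])
# rail ends: left rail = near side in side view
b=[("Lfar",(233,209),(259,240.5)),("Lnear",(219,275),(313,261)),("Rfar",(278,218),(288,223)),("Rnear",(261.5,286.5),(337,242))]
for n,p,q in b: print(n,tri(T,p,S,q))
E
```

```text
cam [ 520.9  111.6 1152. ] [  61.7 1245.8  849.9]
handle (array([ 495.1, -193.2,   99.5]), np.float64(2.587971831865697))
handle ends at110 [ 505.6 -230.1  101. ] [ 487.1 -154.9  101. ]
orange end tri (array([ 566.3, -172.5,   59.7]), np.float64(1.4259752527654628))
rim [[ 554.1 -122.6   62. ]
 [ 577.7 -215.8   62. ]
 [ 412.  -162.9   62. ]
 [ 432.3 -246.2   62. ]]
96.20508830420349 -75.80431600181412
85.69897508866167 -76.28698163547895
147.68014880389478 -164.13456073844603
148.46912982798327 -168.19995875999558
rim c [ 494.  -186.9   62. ]
base orange tri (array([593.4, 129. ,  66.3]), np.float64(1.3888640831668102))
base or corners [array([604.3, 193. ,  69.6]), array([575.3,  66.7,  64.1])]
Lfar (array([598. , 195.7,  78.3]), np.float64(4.222929506539589))
Lnear (array([418.9, 227.5,  81.4]), np.float64(0.967121373532204))
Rfar (array([571. ,  67.7,  73.6]), np.float64(17.737981479613847))
Rnear (array([390.9, 111. ,  80.1]), np.float64(1.1997371047634402))
```

```bash
python3 - <<'E'
from h import *
np.set_printoptions(suppress=True,precision=1)
z=np.load("cams.npz");T=(z['a'],z['b']);S=(z['c'],z['d'])
t=cv2.imread("pics/top0.png")
hsv=cv2.cvtColor(t,cv2.COLOR_BGR2HSV)
m=((hsv[...,0]>95)&(hsv[...,0]<130)&(hsv[...,1]>110)).astype(np.uint8)
def fit(pts):
    pts=np.array(pts,float)
    for _ in range(4):
        vx,vy,x0,y0=cv2.fitLine(pts.astype(np.float32),cv2.DIST_HUBER,0,.01,.01).ravel()
        d=(pts-[x0,y0])@[-vy,vx]; k=abs(d)<1.2
        pts=pts[k]
    return (vx,vy,x0,y0),len(pts)
R=[];L=[]
for y in range(222,284):
    xs=np.where(m[y,205:289])[0]+205
    if len(xs): R.append((xs.max()+.5,y))
    if y<270 and len(xs): L.append((xs.min()-.5,y))
for n,P in(("R",R),("L",L)):
    l,k=fit(P); vx,vy,x0,y0=l
    f=lambda y:(x0+(y-y0)*vx/vy,y)
    a,b=onz(*T,f(280),80),onz(*T,f(222),80)
    print(n,k,a,b,np.degrees(np.arctan2(*(a-b)[[1,0]]))-180)
    print([ (float(x),y) for x,y in P if abs(f(y)[0]-x)>1.2][:60])
G=[((233.8,221.7),'L60'),((225.7,249.2),'L-20'),((271.7,232),'R60'),((264,260.3),'R-20')]
for p,n in G: print(n,onz(*T,p,80))
o=[onz(*T,p,70) for p in((237,205.7),(277.8,217.2))]; v=o[1]-o[0]; print("or",o,np.degrees(np.arctan2(v[1],v[0]))+90)
o=[onz(*T,p,70) for p in((214,279.5),(260,292.5))];  v=o[1]-o[0]; print("bl",o,np.degrees(np.arctan2(v[1],v[0]))+90)
# project a hypothetical base
for yaw in(-13,):
  for c in((493,152),):
    pass
E
```

```text
R 49 [407.5 126.1  80. ] [567.4  85.7  80. ] -14.1883109566283
[(272.5, 230), (274.5, 231), (274.5, 232), (273.5, 233), (273.5, 234), (272.5, 235), (264.5, 258), (266.5, 259), (266.5, 260), (266.5, 261), (265.5, 262), (265.5, 263)]
L 28 [404.8 225.5  80. ] [564.2 187.   80. ] -13.562908156550606
[(231.5, 222), (232.5, 223), (233.5, 224), (267.5, 229), (268.5, 230), (268.5, 231), (268.5, 232), (268.5, 233), (269.5, 234), (271.5, 235), (266.5, 237), (253.5, 238), (246.5, 247), (224.5, 248), (223.5, 249), (223.5, 250), (224.5, 251), (225.5, 252)]
L60 [564.8 192.9  80. ]
L-20 [488.7 212.1  80. ]
R60 [539.7  87.5  80. ]
R-20 [461.5 106.2  80. ]
or [array([610.2, 186.4,  70. ]), array([581.7,  71.5,  70. ])] -13.9258731579921
bl [array([404.7, 241.8,  70. ]), array([372.7, 114.3,  70. ])] -14.07810715093656
```

```bash
cat >> h.py <<'E'
from scipy.spatial.transform import Rotation as Ro
def Rt(o): return Ro.from_euler('xyz',o['tcp_rot']).as_matrix()
def st():
    o=monitor.get_obs();R=Rt(o);print("t%.2f"%o['time'],"tcp",o['tool_pos'].round(1),"q",o['joint_positions'].round(3),"F",o['contact_force'].round(1),"M",o['moment'].round(2),"g",round(o['grip_width'],1))
    print("x",R[:,0].round(3),"y",R[:,1].round(3),"jaw z",R[:,2].round(3),"jawyaw",np.degrees(np.arctan2(R[1,2],R[0,2])).round(2))
    return o,R
def to(P):
    o,R=st();print("tool delta mm to",P,(R.T@(np.array(P)-o['tool_pos'])).round(1))
E
python3 -c "
from h import *
to((495,-192,230))"
```

```text
t0.20 tcp [ 215.4 -478.5  226.3] q [-1.294  0.342  1.525  0.     1.275 -0.146] F [-0.3 -0.4  0.3] M [0.02 0.04 0.03] g 92.1
x [-0.     0.001 -1.   ] y [0.912 0.41  0.   ] jaw z [ 0.41  -0.912 -0.001] jawyaw -65.78
tool delta mm to (495, -192, 230) [  -3.5  372.6 -146.6]
```

Call:
{"api": "send_rows", "payload": {"commands": [[[-0.03,0,0,0,0.0918],[-0.03,0,0,5,0.0918],[-0.03,0,0,5,0.0918]]]}}

```text
time: 0.45
tool_pos: [214.3, -475.2, 311.2]
tcp_rot: [-3.105, 1.552, 1.852]
contact_force: [1.7, -0.8, -0.9]
grip_width: 92.0
```

```bash
python3 -c "
from h import *
to((495,-192,280))"
```

```text
t0.45 tcp [ 214.3 -475.2  311.2] q [-1.294  0.295  1.359 -0.     1.506  0.032] F [ 1.7 -0.8 -0.9] M [-0.05  0.02 -0.03] g 92.0
x [-0.005  0.018 -1.   ] y [ 0.97   0.242 -0.001] jaw z [ 0.242 -0.97  -0.019] jawyaw -75.99
tool delta mm to (495, -192, 280) [  34.9  340.9 -206.1]
```

Call:
{"api": "send_rows", "payload": {"commands": [[[0,0.034,-0.02,0,0.0918],[0,0.034,-0.02,0,0.0918],[0,0.034,-0.02,0,0.0918],[0,0.034,-0.02,0,0.0918],[0,0.034,-0.02,0,0.0918],[0,0.034,-0.02,0,0.0918],[0,0.034,-0.02,0,0.0918],[0,0.034,-0.02,0,0.0918],[0,0.034,-0.02,0,0.0918],[0,0.02,-0.01,0,0.0918]]]}}

```text
time: 1.28
tool_pos: [494.5, -209.1, 318.6]
tcp_rot: [-3.07, 1.565, 1.868]
contact_force: [0.7, -0.3, 0.6]
grip_width: 91.6
```

Call:
{"api": "send_rows", "payload": {"commands": [[[0,0,0,7,0.0918],[0,0,0,7,0.0918],[0,0,0,7,0.0918],[0,0,0,7,0.0918],[0,0,0,7,0.0918],[0,0,0,7,0.0918],[0,0,0,7,0.0918],[0,0,0,7,0.0918],[0,0,0,7,0.0918],[0,0,0,7,0.0918]]]}}

```text
time: 2.12
tool_pos: [498.6, -201.2, 315.0]
tcp_rot: [-1.559, 1.558, 2.135]
contact_force: [0.0, 0.3, -1.0]
grip_width: 91.9
```

```bash
python3 -c "
from h import *
to((495,-192,180))"
```

```text
t2.12 tcp [ 498.6 -201.2  315. ] q [-0.53   0.321  1.313  0.006  1.519  2.06 ] F [ 0.   0.3 -1. ] M [ 0.13 -0.   -0.02] g 91.9
x [-0.007  0.01  -1.   ] y [ 0.524 -0.852 -0.012] jaw z [-0.852 -0.524  0.   ] jawyaw -148.38
tool delta mm to (495, -192, 180) [135.1  -8.1  -1.8]
```

Call:
{"api": "send_rows", "payload": {"commands": [[[0.03,0,0,6,0.0918],[0.03,0,0,6,0.0918],[0.03,0,0,5.5,0.0918],[0.03,0,0,0,0.0918],[0,0,0,0,0.0918]]]}}

```text
time: 2.53
tool_pos: [498.8, -200.5, 192.5]
tcp_rot: [-1.577, 1.563, 1.788]
contact_force: [-1.1, -0.0, -1.2]
grip_width: 91.8
```

```bash
python3 - <<'E'
from h import *
to((495,-192,82))
for n in("top","side"):
    c,_,_=cap(n); cv2.imwrite(f"pics/{n}1.png",c)
    r=c[190:310,310:430] if n=="top" else c[90:240,270:420]
    cv2.imwrite(f"pics/{n}1z.png",cv2.resize(r,None,fx=4,fy=4,interpolation=cv2.INTER_CUBIC))
E
```

```text
t2.53 tcp [ 498.8 -200.5  192.5] q [-0.528  0.397  1.54   0.006  1.21   2.388] F [-1.1 -0.  -1.2] M [ 0.14  0.01 -0.07] g 91.8
x [-0.002  0.008 -1.   ] y [ 0.221 -0.975 -0.008] jaw z [-0.975 -0.221 -0.   ] jawyaw -167.21
tool delta mm to (495, -192, 82) [110.6  -8.3   1.8]
```

View pics/side1z.png

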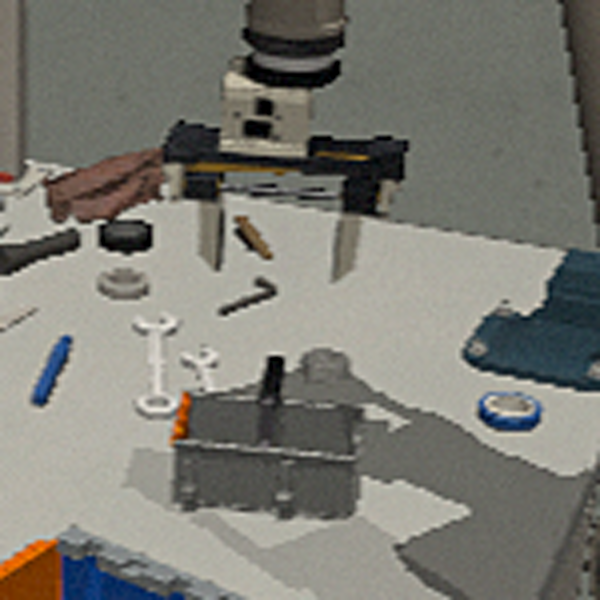

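View pics/top1z.png

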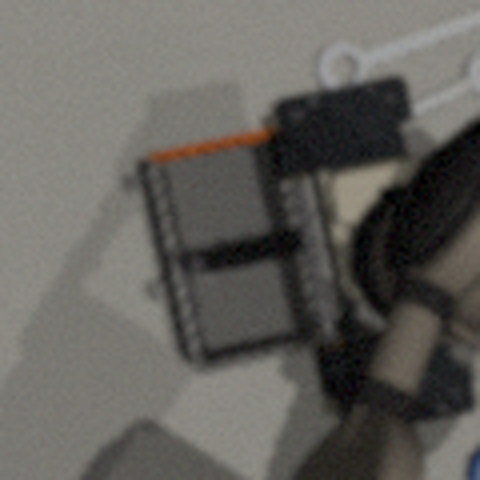

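Call:
{"api": "send_rows", "payload": {"commands": [[[0.02,-0.004,0.001,-1.2,0.0918],[0.02,-0.004,0.001,0,0.0918],[0.02,0,0,0,0.0918],[0.015,0,0,0,0.0918],[0,0,0,0,0.0918]]]}}

```text
time: 3.05
tool_pos: [506.0, -198.8, 133.8]
tcp_rot: [2.577, 1.543, -0.315]
contact_force: [-0.4, 0.1, -0.2]
grip_width: 92.2
```

```bash
python3 - <<'E'
from h import *
to((495,-192,82))
for n in("top","side"):
    c,_,_=cap(n); cv2.imwrite(f"pics/{n}2.png",c)
    r=c[190:310,310:430] if n=="top" else c[120:240,270:390]
    cv2.imwrite(f"pics/{n}2z.png",cv2.resize(r,None,fx=5,fy=5,interpolation=cv2.INTER_CUBIC))
E
```

```text
t3.05 tcp [ 506.  -198.8  133.8] q [-0.519  0.452  1.63   0.006  1.032  2.37 ] F [-0.4  0.1 -0.2] M [0.18 0.05 0.01] g 92.2
x [ 0.026 -0.009 -1.   ] y [ 0.247 -0.969  0.015] jaw z [-0.969 -0.247 -0.023] jawyaw -165.69
tool delta mm to (495, -192, 82) [ 51.4 -10.1  10.2]
```

View pics/side2z.png

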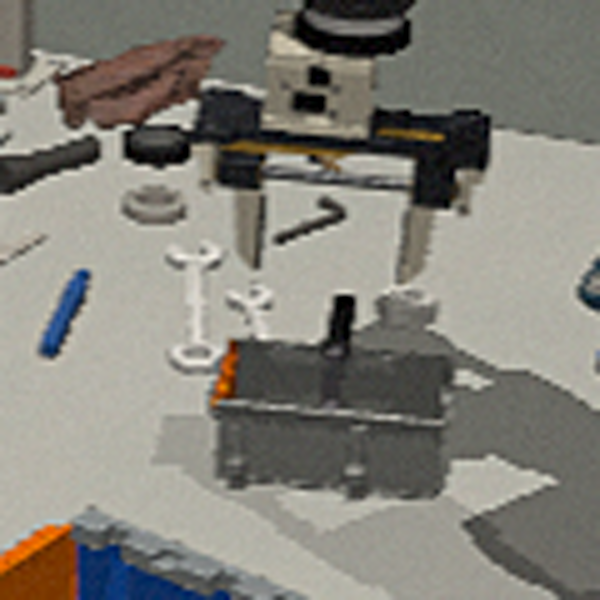

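Call:
{"api": "send_rows", "payload": {"commands": [[[0.0,-0.005,0.005,0,0.0918],[0.0,-0.005,0.005,0,0.0918],[0,0,0,0,0.0918]]]}}

```text
time: 3.4
tool_pos: [496.5, -193.1, 140.6]
tcp_rot: [2.515, 1.531, -0.377]
contact_force: [-0.3, -0.2, 0.5]
grip_width: 91.9
```

```bash
python3 - <<'E'
from h import *
to((495,-192,82))
E
```

```text
t3.40 tcp [ 496.5 -193.1  140.6] q [-0.518  0.42   1.663  0.007  1.019  2.37 ] F [-0.3 -0.2  0.5] M [ 0.14 -0.02  0.  ] g 91.9
x [ 0.037 -0.014 -0.999] y [ 0.247 -0.969  0.023] jaw z [-0.968 -0.247 -0.032] jawyaw -165.67
tool delta mm to (495, -192, 82) [58.4 -2.8  3.1]
```

Call:
{"api": "send_rows", "payload": {"commands": [[[0,0,0,0,0.0918],[0,0,0,0,0.0918],[0,0,0,0,0.0918],[0,0,0,0,0.0918],[0,0,0,0,0.0918]]]}}

```text
time: 3.82
tool_pos: [497.1, -193.5, 143.5]
tcp_rot: [2.499, 1.527, -0.392]
contact_force: [-0.9, -0.4, 0.8]
grip_width: 91.9
```

```bash
python3 - <<'E'
from h import *
to((495,-192,82))
E
```

```text
t3.82 tcp [ 497.1 -193.5  143.5] q [-0.518  0.416  1.662  0.007  1.021  2.37 ] F [-0.9 -0.4  0.8] M [ 0.15 -0.03  0.03] g 91.9
x [ 0.041 -0.017 -0.999] y [ 0.247 -0.969  0.026] jaw z [-0.968 -0.248 -0.035] jawyaw -165.65
tool delta mm to (495, -192, 82) [61.3 -3.6  3.9]
```

Call:
{"api": "send_rows", "payload": {"commands": [[[0.005,0,0.003,0,0.0918],[0,0,0,0,0.0918],[0,0,0,0,0.0918]]]}}

```text
time: 4.07
tool_pos: [494.2, -194.5, 137.5]
tcp_rot: [2.499, 1.527, -0.393]
contact_force: [-0.3, -0.1, 1.1]
grip_width: 91.4
```

```bash
python3 - <<'E'
from h import *
to((495,-192,82))
E
```

```text
t4.07 tcp [ 494.2 -194.5  137.5] q [-0.523  0.419  1.675  0.007  1.004  2.365] F [-0.3 -0.1  1.1] M [ 0.18 -0.03  0.06] g 91.4
x [ 0.04  -0.017 -0.999] y [ 0.247 -0.969  0.026] jaw z [-0.968 -0.248 -0.035] jawyaw -165.65
tool delta mm to (495, -192, 82) [55.5 -3.7  0.6]
```

Call:
{"api": "send_rows", "payload": {"commands": [[[-0.03,0,0,0,0.0918],[-0.03,0,0,0,0.0918],[-0.02,0,0,0,0.0918],[-0.01,0,0,0,0.0918],[-0.005,0,0,0,0.0918]]]}}

```text
time: 4.48
tool_pos: [488.5, -192.2, 232.7]
tcp_rot: [2.533, 1.536, -0.359]
contact_force: [0.2, -0.6, -0.6]
grip_width: 91.7
```

```bash
python3 - <<'E'
from h import *
to((495,-192,82))
E
```

```text
t4.48 tcp [ 488.5 -192.2  232.7] q [-0.524  0.317  1.544  0.006  1.246  2.366] F [ 0.2 -0.6 -0.6] M [0.17 0.06 0.05] g 91.7
x [ 0.032 -0.012 -0.999] y [ 0.247 -0.969  0.02 ] jaw z [-0.969 -0.247 -0.028] jawyaw -165.69
tool delta mm to (495, -192, 82) [150.8  -1.6  -2.1]
```

Call:
{"api": "send_rows", "payload": {"commands": [[[0.003,0,0,0,0.0918],[0.006,0,0,0,0.0918],[0.008,0,0,0,0.0918],[0.008,0,0,0,0.0918],[0.008,0,0,0,0.0918],[0.008,0,0,0,0.0918],[0.008,0,0,0,0.0918],[0.008,0,0,0,0.0918],[0.005,0,0,0,0.0918],[0.002,0,0,0,0.0918]]]}}

```text
time: 5.32
tool_pos: [488.3, -191.7, 156.6]
tcp_rot: [2.595, 1.545, -0.298]
contact_force: [0.3, 0.2, 0.0]
grip_width: 91.4
```

```bash
python3 - <<'E'
from h import *
to((495,-192,82))
E
```

```text
t5.32 tcp [ 488.3 -191.7  156.6] q [-0.524  0.395  1.652  0.007  1.069  2.365] F [0.3 0.2 0. ] M [ 0.14 -0.06 -0.02] g 91.4
x [ 0.024 -0.007 -1.   ] y [ 0.246 -0.969  0.013] jaw z [-0.969 -0.247 -0.022] jawyaw -165.71
tool delta mm to (495, -192, 82) [74.8  1.  -4.8]
```

Call:
{"api": "send_rows", "payload": {"commands": [[[-0.04,0,0,0,0.0918],[-0.04,0,0,0,0.0918],[-0.03,0,0,0,0.0918],[-0.015,0,0,0,0.0918],[-0.005,0,0,0,0.0918],[0,0,0,0,0.0918]]]}}

```text
time: 5.82
tool_pos: [484.3, -190.4, 289.0]
tcp_rot: [2.665, 1.551, -0.228]
contact_force: [-0.2, 0.7, 0.5]
grip_width: 91.4
```

```bash
python3 - <<'E'
from h import *
to((495,-192,82))
E
```

```text
t5.82 tcp [ 484.3 -190.4  289. ] q [-0.525  0.28   1.44   0.006  1.403  2.366] F [-0.2  0.7  0.5] M [0.13 0.02 0.01] g 91.4
x [ 0.019 -0.004 -1.   ] y [ 0.246 -0.969  0.009] jaw z [-0.969 -0.247 -0.018] jawyaw -165.72
tool delta mm to (495, -192, 82) [207.1   2.4  -6.3]
```

Call:
{"api": "send_rows", "payload": {"commands": [[[0.003,0,0,0,0.0918],[0.006,0,0,0,0.0918],[0.01,0,0,0,0.0918],[0.01,0,0,0,0.0918],[0.01,0,0,0,0.0918],[0.01,0,0,0,0.0918],[0.01,0,0,0,0.0918],[0.01,0,0,0,0.0918],[0.01,0,0,0,0.0918],[0.01,0,0,0,0.0918]]]}}

```text
time: 6.65
tool_pos: [479.4, -187.0, 179.4]
tcp_rot: [-1.76, 1.564, 1.631]
contact_force: [-0.3, -0.4, -0.6]
grip_width: 91.7
```

```bash
python3 - <<'E'
from h import *
to((495,-192,82))
E
```

```text
t6.65 tcp [ 479.4 -187.   179.4] q [-0.524  0.369  1.623  0.006  1.154  2.366] F [-0.3 -0.4 -0.6] M [0.1  0.02 0.01] g 91.7
x [-0.     0.007 -1.   ] y [ 0.246 -0.969 -0.007] jaw z [-0.969 -0.246 -0.001] jawyaw -165.74
tool delta mm to (495, -192, 82) [ 97.4   9.4 -13.7]
```

Call:
{"api": "send_rows", "payload": {"commands": [[[0.006,0.001,-0.002,0,0.0918],[0.006,0.001,-0.002,0,0.0918],[0.006,0.001,-0.002,0,0.0918],[0.006,0.001,-0.002,0,0.0918],[0.006,0.001,-0.002,0,0.0918],[0.003,0.001,-0.002,0,0.0918],[0.002,0.001,-0.001,0,0.0918],[0,0.0,0,0,0.0918]]]}}

```text
time: 7.32
tool_pos: [491.6, -188.5, 133.6]
tcp_rot: [-1.101, 1.553, 2.289]
contact_force: [0.7, 0.1, 0.2]
grip_width: 92.1
```

```bash
python3 - <<'E'
from h import *
to((495,-192,82))
E
```

```text
t7.32 tcp [ 491.6 -188.5  133.6] q [-0.515  0.447  1.64   0.007  1.071  2.374] F [0.7 0.1 0.2] M [ 0.09 -0.05 -0.06] g 92.1
x [-0.012  0.013 -1.   ] y [ 0.246 -0.969 -0.016] jaw z [-0.969 -0.246  0.008] jawyaw -165.74
tool delta mm to (495, -192, 82) [51.5  5.1 -2.8]
```

Call:
{"api": "send_rows", "payload": {"commands": [[[0.006,0.001,-0.001,0,0.0918],[0.006,0.001,-0.001,0,0.0918],[0.006,0.001,0,0,0.0918],[0.006,0.001,0,0,0.0918],[0.006,0.0,0,0,0.0918],[0.004,0.0,0,0,0.0918],[0.002,0,0,0,0.0918],[0,0.0,0,0,0.0918]]]}}

```text
time: 7.98
tool_pos: [494.7, -192.0, 94.3]
tcp_rot: [-1.131, 1.555, 2.26]
contact_force: [0.6, -1.3, -0.7]
grip_width: 92.1
```

```bash
python3 - <<'E'
from h import *
to((495,-192,82))
for n in("side",):
    c,_,_=cap(n); cv2.imwrite(f"pics/{n}3.png",c)
    r=c[120:240,270:390]
    cv2.imwrite(f"pics/{n}3z.png",cv2.resize(r,None,fx=5,fy=5,interpolation=cv2.INTER_CUBIC))
E
```

```text
t7.98 tcp [ 494.7 -192.    94.3] q [-0.518  0.503  1.673  0.007  0.981  2.371] F [ 0.6 -1.3 -0.7] M [ 0.1  -0.03  0.03] g 92.1
x [-0.01   0.013 -1.   ] y [ 0.246 -0.969 -0.015] jaw z [-0.969 -0.246  0.007] jawyaw -165.74
tool delta mm to (495, -192, 82) [12.3  0.2 -0.4]
```

View pics/side3z.png

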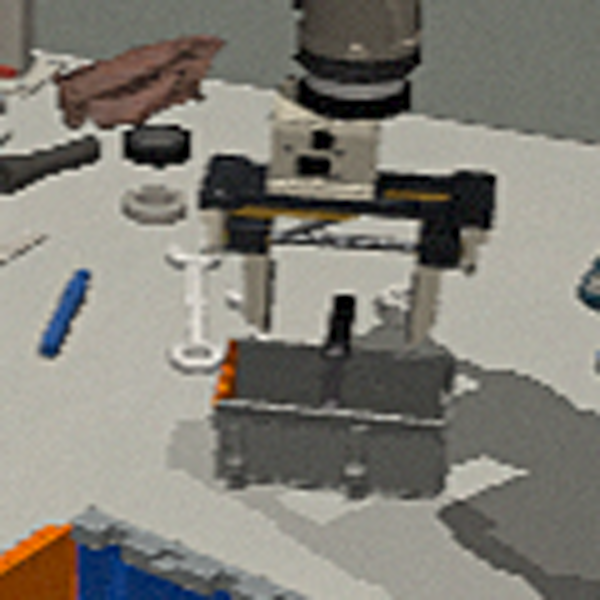

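Call:
{"api": "send_rows", "payload": {"commands": [[[0.004,0,0,0,0.0918],[0.004,0,0,0,0.0918],[0.003,0,0,0,0.0918],[0,0,0,0,0.0918],[0,0,0,0,0.04],[0,0,0,0,0.03],[0,0,0,0,0.025],[0,0,0,0,0.02]]]}}

```text
time: 8.7
tool_pos: [495.3, -192.1, 83.3]
tcp_rot: [-1.188, 1.557, 2.202]
contact_force: [1.1, 0.7, -0.3]
grip_width: 69.7
```

```bash
python3 - <<'E'
from h import *
to((495,-192,82))
E
```

```text
t8.70 tcp [ 495.3 -192.1   83.3] q [-0.518  0.518  1.684  0.007  0.953  2.371] F [ 1.1  0.7 -0.3] M [ 0.14 -0.09  0.02] g 69.7
x [-0.008  0.012 -1.   ] y [ 0.246 -0.969 -0.013] jaw z [-0.969 -0.246  0.005] jawyaw -165.74
tool delta mm to (495, -192, 82) [ 1.3 -0.2  0.2]
```

Call:
{"api": "send_rows", "payload": {"commands": [[[0,0,0,0,0.0],[0,0,0,0,0.0],[0,0,0,0,0.0],[0,0,0,0,0.0],[0,0,0,0,0.0],[0,0,0,0,0.0],[0,0,0,0,0.0],[0,0,0,0,0.0],[0,0,0,0,0.0],[0,0,0,0,0.0]]]}}

```text
time: 9.53
tool_pos: [495.2, -192.4, 83.7]
tcp_rot: [-1.178, 1.557, 2.212]
contact_force: [-0.5, 0.2, -0.1]
grip_width: 15.8
```

```bash
python3 - <<'E'
from h import *
to((495,-192,82))
E
```

```text
t9.53 tcp [ 495.2 -192.4   83.7] q [-0.518  0.517  1.684  0.007  0.953  2.371] F [-0.5  0.2 -0.1] M [ 0.12 -0.06  0.06] g 15.8
x [-0.008  0.011 -1.   ] y [ 0.246 -0.969 -0.013] jaw z [-0.969 -0.246  0.005] jawyaw -165.75
tool delta mm to (495, -192, 82) [ 1.7 -0.4  0.1]
```

Call:
{"api": "send_rows", "payload": {"commands": [[[-0.002,0,0,0,0],[-0.004,0,0,0,0],[-0.008,0,0,0,0],[-0.012,0,0,0,0],[-0.015,0,0,0,0],[-0.015,0,0,0,0],[-0.015,0,0,0,0],[-0.015,0,0,0,0],[-0.01,0,0,0,0],[-0.005,0,0,0,0]]]}}

```text
time: 10.37
tool_pos: [493.0, -191.5, 188.3]
tcp_rot: [-0.995, 1.546, 2.396]
contact_force: [0.2, -1.0, -4.2]
grip_width: 15.7
```

Call:
{"api": "send_rows", "payload": {"commands": [[[-0.003,0,0,0,0],[0,0,0,0,0],[0,0,0,0,0]]]}}

```text
time: 10.62
tool_pos: [493.1, -191.5, 192.7]
tcp_rot: [-1.011, 1.547, 2.38]
contact_force: [1.0, -0.4, -5.4]
grip_width: 16.0
```

```bash
python3 - <<'E'
from h import *
to((494,154,230))
for n in("side","top"):
    c,_,_=cap(n); cv2.imwrite(f"pics/{n}4.png",c)
    r=c[100:220,270:390] if n=="side" else c[190:310,310:430]
    cv2.imwrite(f"pics/{n}4z.png",cv2.resize(r,None,fx=5,fy=5,interpolation=cv2.INTER_CUBIC))
E
```

```text
t10.62 tcp [ 493.1 -191.5  192.7] q [-0.519  0.391  1.548  0.006  1.225  2.371] F [ 1.  -0.4 -5.4] M [ 0.1  -0.02 -0.01] g 16.0
x [-0.017  0.016 -1.   ] y [ 0.247 -0.969 -0.02 ] jaw z [-0.969 -0.247  0.013] jawyaw -165.71
tool delta mm to (494, 154, 230) [ -31.7 -335.3  -85.7]
```

View pics/side4z.png

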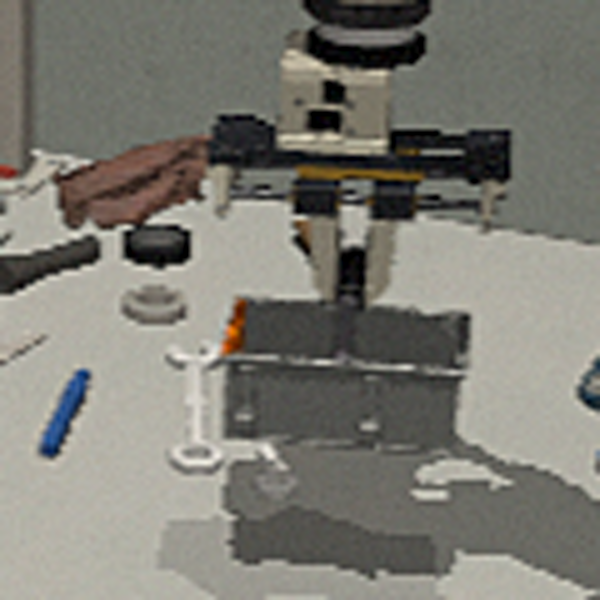

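Call:
{"api": "send_rows", "payload": {"commands": [[[-0.006,-0.006,-0.0015,0,0],[-0.006,-0.014,-0.0035,0,0],[-0.006,-0.022,-0.0055,0,0],[-0.006,-0.028,-0.007,0,0],[-0.004,-0.028,-0.007,0,0],[0,-0.028,-0.007,0,0],[0,-0.028,-0.007,0,0],[0,-0.028,-0.007,0,0],[0,-0.028,-0.007,0,0],[0,-0.028,-0.007,0,0]]]}}

```text
time: 11.55
tool_pos: [489.6, 67.6, 227.6]
tcp_rot: [-1.011, 1.541, 2.372]
contact_force: [2.4, 0.2, -6.1]
grip_width: 15.9
```

Call:
{"api": "send_rows", "payload": {"commands": [[[0,-0.026,-0.0065,0,0],[0,-0.022,-0.0055,0,0],[0,-0.016,-0.004,0,0],[0,-0.01,-0.0025,0,0],[0,-0.004,-0.001,0,0],[0,0,0,0,0]]]}}

```text
time: 12.05
tool_pos: [483.4, 164.7, 231.9]
tcp_rot: [-1.076, 1.537, 2.318]
contact_force: [-0.1, -0.1, -4.5]
grip_width: 15.6
```

```bash
python3 - <<'E'
from h import *
to((494,154,230))
E
```

```text
t12.05 tcp [483.4 164.7 231.9] q [0.161 0.32  1.542 0.029 1.298 3.041] F [-0.1 -0.1 -4.5] M [ 0.14 -0.03 -0.04] g 15.6
x [-0.023  0.025 -0.999] y [ 0.25  -0.968 -0.03 ] jaw z [-0.968 -0.25   0.016] jawyaw -165.5
tool delta mm to (494, 154, 230) [ 1.4 13.1 -7.6]
```

Call:
{"api": "send_rows", "payload": {"commands": [[[0,0,0,-2,0],[0,0,0,-4,0],[0,0,0,-6,0],[0,0,0,-6,0],[0,0,0,-6,0],[0,0,0,-6,0],[0,0,0,-6,0],[0,0,0,-6,0],[0,0,0,-6,0],[0,0,0,-6,0]]]}}

```text
time: 12.88
tool_pos: [480.1, 160.5, 233.0]
tcp_rot: [-1.922, 1.537, 2.452]
contact_force: [0.1, 0.3, -4.5]
grip_width: 16.1
```

Call:
{"api": "send_rows", "payload": {"commands": [[[0,0,0,-6,0],[0,0,0,-6,0],[0,0,0,-6,0],[0,0,0,-6,0],[0,0,0,-6,0],[0,0,0,-6,0],[0,0,0,-6,0],[0,0,0,-6,0],[0,0,0,-6,0],[0,0,0,-6,0]]]}}

```text
time: 13.72
tool_pos: [477.5, 153.7, 234.1]
tcp_rot: [-2.898, 1.537, 2.569]
contact_force: [0.6, 0.5, -4.7]
grip_width: 15.3
```

```bash
python3 - <<'E'
from h import *
to((494,154,230))
E
```

```text
t13.72 tcp [477.5 153.7 234.1] q [0.144 0.306 1.556 0.023 1.305 0.954] F [ 0.6  0.5 -4.7] M [-0.   -0.03  0.  ] g 15.3
x [-0.029  0.019 -0.999] y [ 0.729  0.685 -0.008] jaw z [ 0.684 -0.728 -0.033] jawyaw -46.79
tool delta mm to (494, 154, 230) [ 3.6 12.2 11.2]
```

Call:
{"api": "send_rows", "payload": {"commands": [[[0,0.001,0.001,-6,0],[0,0.002,0.002,-6,0],[0,0.002,0.002,-6,0],[0,0.002,0.002,-6,0],[0,0.0,0.002,-4,0],[0,0,0.002,-2,0],[0,0,0.001,0,0],[0,0,0,0,0]]]}}

```text
time: 14.38
tool_pos: [490.5, 148.5, 234.6]
tcp_rot: [2.916, 1.536, 2.648]
contact_force: [0.7, -0.5, -4.9]
grip_width: 15.8
```

```bash
python3 - <<'E'
from h import *
to((494,154,230))
for n in("side","top"):
    c,_,_=cap(n); cv2.imwrite(f"pics/{n}5.png",c)
    r=c[130:290,230:390] if n=="side" else c[190:310,190:310]
    cv2.imwrite(f"pics/{n}5z.png",cv2.resize(r,(600,600),interpolation=cv2.INTER_CUBIC))
E
```

```text
t14.38 tcp [490.5 148.5 234.6] q [0.131 0.328 1.523 0.021 1.319 0.394] F [ 0.7 -0.5 -4.9] M [ 0.01 -0.15 -0.02] g 15.8
x [-0.031  0.017 -0.999] y [0.265 0.964 0.008] jaw z [ 0.964 -0.265 -0.034] jawyaw -15.37
tool delta mm to (494, 154, 230) [4.6 6.2 2.1]
```

View pics/side5z.png

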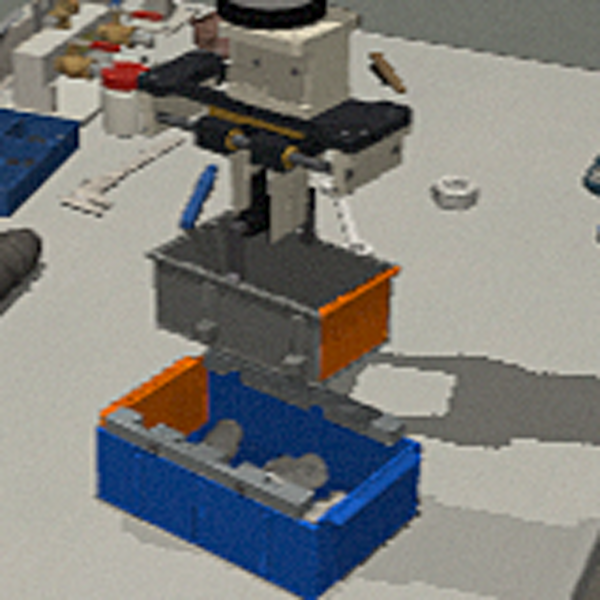

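View pics/top5z.png

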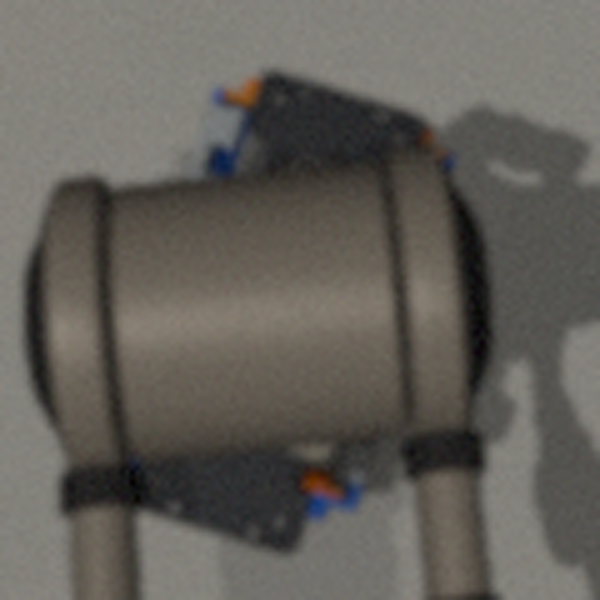

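Call:
{"api": "send_rows", "payload": {"commands": [[[0.02,0.001,0,-1.4,0],[0.02,0.001,0,0,0],[0,0.002,0.001,0,0],[0,0,0,0,0],[0,0,0,0,0]]]}}

```text
time: 14.9
tool_pos: [491.6, 152.9, 195.6]
tcp_rot: [2.847, 1.538, 2.599]
contact_force: [-1.0, -0.3, -4.2]
grip_width: 15.7
```

```bash
python3 - <<'E'
from h import *
to((494,154,165))
E
```

```text
t14.90 tcp [491.6 152.9 195.6] q [0.14  0.364 1.582 0.022 1.221 0.379] F [-1.  -0.3 -4.2] M [-0.04 -0.09  0.02] g 15.7
x [-0.028  0.017 -0.999] y [0.245 0.969 0.01 ] jaw z [ 0.969 -0.245 -0.032] jawyaw -14.17
tool delta mm to (494, 154, 165) [30.5  1.3  3.1]
```

Call:
{"api": "send_rows", "payload": {"commands": [[[0,0,0.02,0,0],[0,0,0.02,0,0],[0,0,0,0,0],[0,0,-0.004,0,0],[0,0,-0.004,0,0],[0,0,-0.004,0,0],[0,0,-0.004,0,0],[0,0,-0.004,0,0],[0,0,-0.004,0,0],[0,0,-0.004,0,0]]]}}

```text
time: 15.73
tool_pos: [501.3, 151.5, 201.7]
tcp_rot: [2.701, 1.542, 2.453]
contact_force: [1.1, -0.4, -4.9]
grip_width: 15.7
```

```bash
python3 - <<'E'
from h import *
to((494,154,165))
E
```

```text
t15.73 tcp [501.3 151.5 201.7] q [0.134 0.37  1.554 0.022 1.237 0.374] F [ 1.1 -0.4 -4.9] M [-0.02 -0.09 -0.04] g 15.7
x [-0.022  0.018 -1.   ] y [0.245 0.969 0.012] jaw z [ 0.969 -0.245 -0.026] jawyaw -14.19
tool delta mm to (494, 154, 165) [36.9  0.2 -6.7]
```

Call:
{"api": "send_rows", "payload": {"commands": [[[0,0,-0.003,0,0],[0,0,-0.003,0,0],[0,0,-0.003,0,0],[0,0,-0.003,0,0],[0,0,-0.003,0,0],[0,0,-0.003,0,0],[0,0,-0.003,0,0],[0,0,-0.003,0,0],[0,0,-0.003,0,0],[0,0,-0.003,0,0]]]}}

```text
time: 16.57
tool_pos: [468.4, 159.9, 202.8]
tcp_rot: [2.698, 1.542, 2.451]
contact_force: [-0.4, -0.4, -4.4]
grip_width: 15.6
```

```bash
python3 - <<'E'
from h import *
to((494,154,165))
E
```

```text
t16.57 tcp [468.4 159.9 202.8] q [0.16  0.318 1.63  0.023 1.213 0.399] F [-0.4 -0.4 -4.4] M [-0.03 -0.11  0.04] g 15.6
x [-0.022  0.018 -1.   ] y [0.245 0.969 0.012] jaw z [ 0.969 -0.245 -0.026] jawyaw -14.16
tool delta mm to (494, 154, 165) [37.1  0.1 27.3]
```

Call:
{"api": "send_rows", "payload": {"commands": [[[0,0,0.03,0,0],[0,0,0.01,0,0],[0.002,0,0,0,0],[0,0,0,0,0]]]}}

```text
time: 16.9
tool_pos: [506.1, 150.4, 199.3]
tcp_rot: [2.74, 1.541, 2.493]
contact_force: [-0.3, 1.0, -4.3]
grip_width: 15.8
```

```bash
python3 - <<'E'
from h import *
to((494,154,165))
E
```

```text
t16.90 tcp [506.1 150.4 199.3] q [0.131 0.381 1.544 0.022 1.237 0.37 ] F [-0.3  1.  -4.3] M [-0.07 -0.15 -0.01] g 15.8
x [-0.024  0.018 -1.   ] y [0.244 0.97  0.012] jaw z [ 0.969 -0.244 -0.028] jawyaw -14.11
tool delta mm to (494, 154, 165) [ 34.6   0.1 -11.6]
```

Call:
{"api": "send_rows", "payload": {"commands": [[[0,0,-0.012,0,0],[0,0,0,0,0],[0,0,0,0,0]]]}}

```text
time: 17.15
tool_pos: [492.9, 153.5, 199.0]
tcp_rot: [2.776, 1.539, 2.529]
contact_force: [0.8, -0.9, -3.4]
grip_width: 15.6
```

```bash
python3 - <<'E'
from h import *
to((494,154,165))
E
```

```text
t17.15 tcp [492.9 153.5 199. ] q [0.14  0.362 1.576 0.023 1.227 0.379] F [ 0.8 -0.9 -3.4] M [-0.04 -0.25 -0.  ] g 15.6
x [-0.026  0.018 -1.   ] y [0.244 0.97  0.011] jaw z [ 0.969 -0.244 -0.029] jawyaw -14.13
tool delta mm to (494, 154, 165) [33.9  0.4  2. ]
```

Call:
{"api": "send_rows", "payload": {"commands": [[[0.02,0,0,0,0],[0.01,0,0,0,0],[0,0,0,0,0],[0,0,0,0,0]]]}}

```text
time: 17.48
tool_pos: [492.4, 154.4, 169.2]
tcp_rot: [2.722, 1.541, 2.476]
contact_force: [0.2, 0.5, -3.4]
grip_width: 15.6
```

```bash
python3 - <<'E'
from h import *
to((494,154,165))
E
```

```text
t17.48 tcp [492.4 154.4 169.2] q [0.142 0.39  1.622 0.024 1.151 0.378] F [ 0.2  0.5 -3.4] M [-0.03 -0.11 -0.03] g 15.6
x [-0.023  0.018 -1.   ] y [0.244 0.97  0.012] jaw z [ 0.97  -0.243 -0.027] jawyaw -14.08
tool delta mm to (494, 154, 165) [ 4.1 -0.1  1.7]
```

Call:
{"api": "send_rows", "payload": {"commands": [[[0.0,0,0.006,0,0],[0.0,0,0.006,0,0],[0,0,0,0,0],[0,0,0,0,0]]]}}

```text
time: 17.82
tool_pos: [506.8, 151.2, 170.7]
tcp_rot: [2.645, 1.543, 2.399]
contact_force: [0.6, -0.7, -4.4]
grip_width: 16.1
```

```bash
python3 - <<'E'
from h import *
to((503.7,151.6,152))
for n in("side","top"):
    c,_,_=cap(n); cv2.imwrite(f"pics/{n}6.png",c)
    r=c[190:300,240:350] if n=="side" else c[195:305,195:305]
    cv2.imwrite(f"pics/{n}6z.png",cv2.resize(r,(770,770),interpolation=cv2.INTER_CUBIC)[:600] if n=="side" else cv2.resize(r,(600,600)))
E
```

```text
t17.82 tcp [506.8 151.2 170.7] q [0.132 0.409 1.587 0.023 1.164 0.369] F [ 0.6 -0.7 -4.4] M [-0.06 -0.08 -0.01] g 16.1
x [-0.02   0.019 -1.   ] y [0.243 0.97  0.013] jaw z [ 0.97  -0.243 -0.024] jawyaw -14.07
tool delta mm to (503.7, 151.6, 152) [18.7 -0.6 -2.6]
```

View pics/side6z.png

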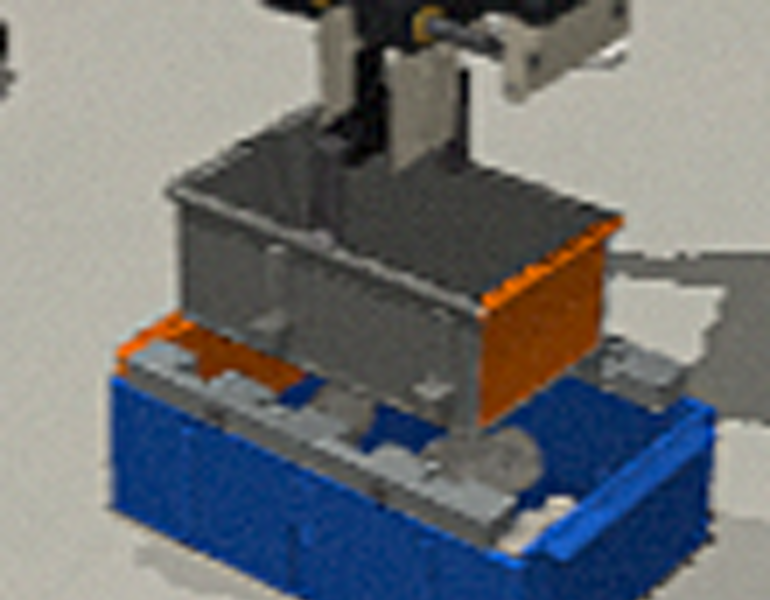

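View pics/top6z.png

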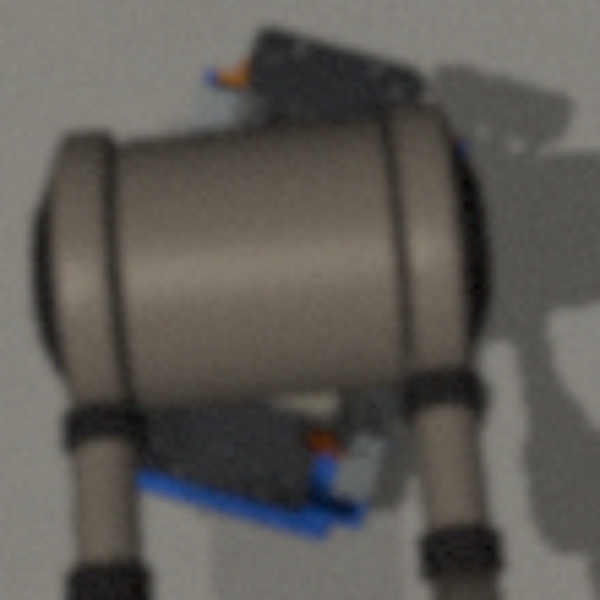

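```bash
python3 - <<'E'
from h import *
z=np.load("cams.npz");S=(z['c'],z['d'])
o=monitor.get_obs();R=Rt(o);tcp=o['tool_pos']
print(tcp)
# tote frame: origin 83.7 along tool x (down), x_t=-jaw, y_t = -tooly? z_t=-toolx
xt=-R[:,2];zt=-R[:,0];yt=np.cross(zt,xt)
C=tcp+R[:,0]*83.7
P=lambda p:C+xt*p[0]+yt*p[1]+zt*p[2]
for n,p in(("lug-20 mid outer",(-20,-59,18)),("lug60",(60,-59,18)),("or near",(77,-47,62)),("or far",(77,47,62)),("bottom or near",(75,-45,0)),("or-mid",(77,0,62)),("blackend near",(-79,-48,62))):
    w=P(p);print(n,w.round(1),proj(*S,w).round(1))
# also rail predicted
u=np.array([.970,-.242,0]);n=np.array([.242,.970,0])
for nm,a,b in(("rail nearR+90",90,50),("rail -90",-90,50),("gap60+8",68,50),("gap60-8",52,50),("p20+",27.5,50),("p20-",12.5,50),("g-20+",-12,50),("far -90 in",-90,-50),("far+90",90,-50)):
    w=442*u+268.8*n+a*u+b*n+[0,0,80];q=proj(*S,w);print(nm,q.round(1),"zoom",((q+.5-[240,190])*7).round())
E
```

```text
[506.53694663 151.25854882 170.61346814]
lug-20 mid outer [538.9 204.8 105.2] [275.8 238.9]
lug60 [461.4 224.3 107.2] [299.1 248.5]
or near [442.9 216.  151.4] [307.3 234.6]
or far [420.  124.8 150.2] [327.2 220.8]
bottom or near [443.  214.7  89.4] [306.6 253.8]
or-mid [431.4 170.4 150.8] [317.5 227.5]
blackend near [594.4 179.  147.6] [261.7 217. ]
rail nearR+90 [262.1 237.7] zoom [158. 337.]
rail -90 [313.7 260.8] zoom [520. 499.]
gap60+8 [268.1 240.3] zoom [200. 356.]
gap60-8 [272.4 242.3] zoom [230. 369.]
p20+ [279.2 245.3] zoom [278. 391.]
p20- [283.4 247.2] zoom [308. 404.]
g-20+ [290.5 250.4] zoom [357. 426.]
far -90 in [334.2 244.6] zoom [663. 386.]
far+90 [283.6 223.6] zoom [309. 239.]
```

Call:
{"api": "send_rows", "payload": {"commands": [[[0.005,0.001,0,0,0],[0.004,0.001,0,0,0],[0.002,0,0,0,0],[0,0,0,0,0]]]}}

```text
time: 18.25
tool_pos: [506.5, 153.7, 158.7]
tcp_rot: [2.647, 1.543, 2.402]
contact_force: [0.5, -0.7, -5.2]
grip_width: 15.7
```

```bash
cat >> h.py <<'E'
def un():
    o,R=st();p=o['tool_pos'];print("u",round(p[0]*.970-p[1]*.242-442,1),"n",round(p[0]*.242+p[1]*.97-268.8,1),"tilt",(R[2,2]).round(3))
E
python3 - <<'E'
from h import *
un()
E
```

```text
t18.25 tcp [506.5 153.7 158.7] q [0.137 0.422 1.602 0.024 1.136 0.372] F [ 0.5 -0.7 -5.2] M [-0.05 -0.11 -0.04] g 15.7
x [-0.02   0.019 -1.   ] y [0.243 0.97  0.013] jaw z [ 0.97  -0.243 -0.024] jawyaw -14.07
u 12.1 n 2.8 tilt -0.024
```

Call:
{"api": "send_rows", "payload": {"commands": [[[0.002,0,0,0,0],[0.001,0,0,0,0],[0.001,0,0,0,0],[0,0,0,0,0]]]}}

```text
time: 18.58
tool_pos: [506.2, 154.0, 154.1]
tcp_rot: [2.657, 1.543, 2.412]
contact_force: [-0.1, 0.4, -3.2]
grip_width: 15.8
```

```bash
python3 - <<'E'
from h import *
un()
E
```

```text
t18.58 tcp [506.2 154.  154.1] q [0.137 0.427 1.608 0.024 1.125 0.372] F [-0.1  0.4 -3.2] M [-0.19 -0.11  0.  ] g 15.8
x [-0.021  0.019 -1.   ] y [0.243 0.97  0.013] jaw z [ 0.97  -0.243 -0.025] jawyaw -14.05
u 11.7 n 3.0 tilt -0.025
```

Call:
{"api": "send_rows", "payload": {"commands": [[[0.001,0,0,0,0],[0,0,0,0,0],[0.001,0,0,0,0],[0,0,0,0,0]]]}}

```text
time: 18.92
tool_pos: [506.6, 154.6, 153.8]
tcp_rot: [2.567, 1.544, 2.321]
contact_force: [-0.4, -0.7, -2.0]
grip_width: 15.6
```

```bash
python3 - <<'E'
from h import *
un()
E
```

```text
t18.92 tcp [506.6 154.6 153.8] q [0.138 0.427 1.609 0.024 1.121 0.372] F [-0.4 -0.7 -2. ] M [-0.25  0.06 -0.05] g 15.6
x [-0.018  0.02  -1.   ] y [0.243 0.97  0.015] jaw z [ 0.97  -0.243 -0.023] jawyaw -14.04
u 12.0 n 3.8 tilt -0.023
```

Call:
{"api": "send_rows", "payload": {"commands": [[[0.001,-0.001,0,0,0],[0.001,-0.001,0,0,0],[0.001,0,0,0,0],[0.001,0,0,0,0],[0,0,0,0,0]]]}}

```text
time: 19.33
tool_pos: [507.1, 155.4, 153.3]
tcp_rot: [2.289, 1.543, 2.043]
contact_force: [-1.4, -0.2, 0.2]
grip_width: 15.8
```

```bash
python3 - <<'E'
from h import *
un()
E
```

```text
t19.33 tcp [507.1 155.4 153.3] q [0.137 0.425 1.614 0.03  1.112 0.369] F [-1.4 -0.2  0.2] M [-0.22  0.28 -0.05] g 15.8
x [-0.013  0.025 -1.   ] y [0.243 0.97  0.021] jaw z [ 0.97  -0.243 -0.019] jawyaw -14.05
u 12.2 n 4.7 tilt -0.019
```

```bash
python3 - <<'E'
from h import *
for n in("side",):
    c,_,_=cap(n); cv2.imwrite(f"pics/{n}7.png",c)
    r=c[195:295,245:345]
    cv2.imwrite(f"pics/{n}7z.png",cv2.resize(r,(800,800),interpolation=cv2.INTER_CUBIC)[:600])
un()
E
```

```text
t19.38 tcp [507.1 155.4 153.2] q [0.137 0.425 1.614 0.03  1.112 0.369] F [-1.3  2.8  3.1] M [ 0.13  0.27 -0.11] g 15.9
x [-0.013  0.025 -1.   ] y [0.243 0.97  0.021] jaw z [ 0.97  -0.243 -0.019] jawyaw -14.05
u 12.2 n 4.6 tilt -0.019
```

View pics/side7z.png

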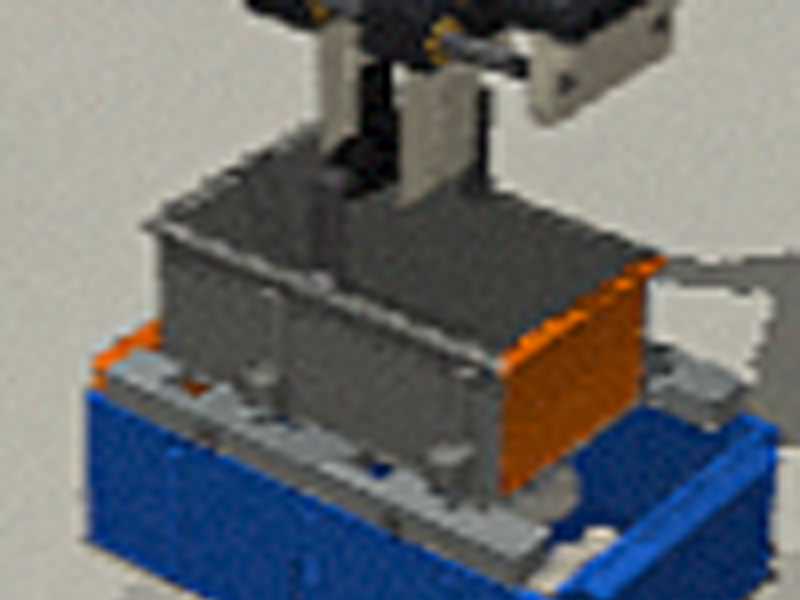

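Call:
{"api": "send_rows", "payload": {"commands": [[[0,-0.001,-0.002,0,0],[0,0,-0.002,0,0],[0,0,-0.002,0,0],[0,0,-0.001,0,0]]]}}

```text
time: 19.72
tool_pos: [501.9, 155.1, 153.1]
tcp_rot: [2.133, 1.546, 1.888]
contact_force: [1.8, -0.1, -0.3]
grip_width: 16.0
```

```bash
python3 - <<'E'
from h import *
un()
E
```

```text
t19.72 tcp [501.9 155.1 153.1] q [0.139 0.414 1.632 0.027 1.1   0.371] F [ 1.8 -0.1 -0.3] M [-0.18 -0.48  0.11] g 16.0
x [-0.008  0.023 -1.   ] y [0.242 0.97  0.021] jaw z [ 0.97  -0.242 -0.013] jawyaw -14.02
u 7.4 n 3.1 tilt -0.013
```

Call:
{"api": "send_rows", "payload": {"commands": [[[0.0005,0,-0.001,0,0],[0.0005,0,-0.001,0,0],[0,0,-0.001,0,0],[0,0,0,0,0]]]}}

```text
time: 20.05
tool_pos: [500.3, 155.5, 152.8]
tcp_rot: [1.957, 1.548, 1.713]
contact_force: [2.0, 0.5, 0.5]
grip_width: 15.7
```

```bash
python3 - <<'E'
from h import *
un()
E
```

```text
t20.05 tcp [500.3 155.5 152.8] q [0.141 0.41  1.64  0.026 1.092 0.373] F [2.  0.5 0.5] M [-0.17 -0.45  0.15] g 15.7
x [-0.003  0.023 -1.   ] y [0.242 0.97  0.021] jaw z [ 0.97  -0.242 -0.009] jawyaw -14.0
u 5.7 n 3.1 tilt -0.009
```

Call:
{"api": "send_rows", "payload": {"commands": [[[0.0005,0,-0.001,0,0],[0.0005,0,-0.001,0,0],[0,0,0,0,0]]]}}

```text
time: 20.3
tool_pos: [499.1, 156.1, 152.4]
tcp_rot: [1.851, 1.548, 1.607]
contact_force: [1.2, -0.3, 0.2]
grip_width: 15.7
```

```bash
python3 - <<'E'
from h import *
un()
E
```

```text
t20.30 tcp [499.1 156.1 152.4] q [0.142 0.408 1.645 0.026 1.086 0.375] F [ 1.2 -0.3  0.2] M [-0.27 -0.44  0.13] g 15.7
x [-0.001  0.023 -1.   ] y [0.242 0.97  0.022] jaw z [ 0.97  -0.242 -0.006] jawyaw -14.0
u 4.4 n 3.4 tilt -0.006
```

Call:
{"api": "send_rows", "payload": {"commands": [[[0.0005,-0.0005,-0.001,0,0],[0.0005,0,-0.001,0,0],[0.0005,0,-0.001,0,0],[0,0,0,0,0]]]}}

```text
time: 20.63
tool_pos: [497.6, 156.5, 152.0]
tcp_rot: [1.655, 1.547, 1.41]
contact_force: [3.7, -0.2, 1.1]
grip_width: 15.7
```

```bash
python3 - <<'E'
from h import *
un()
E
```

```text
t20.63 tcp [497.6 156.5 152. ] q [0.144 0.403 1.654 0.026 1.078 0.376] F [ 3.7 -0.2  1.1] M [-0.28 -0.46  0.08] g 15.7
x [ 0.004  0.023 -1.   ] y [0.242 0.97  0.024] jaw z [ 0.97  -0.242 -0.002] jawyaw -14.0
u 2.8 n 3.4 tilt -0.002
```

Call:
{"api": "send_rows", "payload": {"commands": [[[0.0005,0,-0.001,0,0],[0.0005,0,-0.001,0,0],[0.0005,0,-0.001,0,0],[0,0,0,0,0]]]}}

```text
time: 20.97
tool_pos: [496.6, 156.8, 152.0]
tcp_rot: [1.436, 1.546, 1.191]
contact_force: [2.2, -0.8, 1.5]
grip_width: 15.9
```

```bash
python3 - <<'E'
from h import *
un()
E
```

```text
t20.97 tcp [496.6 156.8 152. ] q [0.145 0.399 1.66  0.024 1.07  0.378] F [ 2.2 -0.8  1.5] M [-0.15 -0.4   0.08] g 15.9
x [ 0.009  0.023 -1.   ] y [0.242 0.97  0.025] jaw z [ 0.97  -0.242  0.003] jawyaw -14.02
u 1.7 n 3.4 tilt 0.003
```

Call:
{"api": "send_rows", "payload": {"commands": [[[0,-0.0005,-0.0015,0,0],[0,0,-0.0015,0,0],[0,0,-0.001,0,0],[0,0,0,0,0]]]}}

```text
time: 21.3
tool_pos: [492.4, 157.0, 151.5]
tcp_rot: [1.419, 1.546, 1.174]
contact_force: [4.7, -1.3, 1.6]
grip_width: 15.6
```

```bash
python3 - <<'E'
from h import *
un()
E
```

```text
t21.30 tcp [492.4 157.  151.5] q [0.147 0.393 1.672 0.024 1.064 0.381] F [ 4.7 -1.3  1.6] M [-0.38 -0.71 -0.07] g 15.6
x [ 0.009  0.023 -1.   ] y [0.243 0.97  0.024] jaw z [ 0.97  -0.243  0.004] jawyaw -14.06
u -2.4 n 2.7 tilt 0.004
```

Call:
{"api": "send_rows", "payload": {"commands": [[[0.0005,0,-0.0015,0,0],[0,0,-0.0015,0,0],[0,0,-0.001,0,0],[0,0,0,0,0]]]}}

```text
time: 21.63
tool_pos: [491.8, 157.4, 152.0]
tcp_rot: [1.125, 1.542, 0.878]
contact_force: [3.1, -0.3, -0.0]
grip_width: 15.7
```

```bash
python3 - <<'E'
from h import *
un()
E
```

```text
t21.63 tcp [491.8 157.4 152. ] q [0.149 0.387 1.68  0.022 1.053 0.385] F [ 3.1 -0.3 -0. ] M [-0.32 -0.72  0.02] g 15.7
x [ 0.018  0.022 -1.   ] y [0.244 0.97  0.026] jaw z [ 0.97  -0.244  0.012] jawyaw -14.12
u -3.1 n 2.9 tilt 0.012
```

```bash
python3 - <<'E'
from h import *
for n in("side",):
    c,_,_=cap(n); cv2.imwrite(f"pics/{n}8.png",c)
    r=c[195:295,245:345]
    cv2.imwrite(f"pics/{n}8z.png",cv2.resize(r,(800,800),interpolation=cv2.INTER_CUBIC)[:600])
un()
E
```

```text
t21.68 tcp [491.7 157.4 152. ] q [0.149 0.388 1.68  0.022 1.053 0.385] F [4.3 0.  1.6] M [-0.37 -0.88 -0.05] g 15.8
x [ 0.018  0.022 -1.   ] y [0.244 0.97  0.026] jaw z [ 0.97  -0.244  0.012] jawyaw -14.12
u -3.1 n 2.9 tilt 0.012
```

View pics/side8z.png

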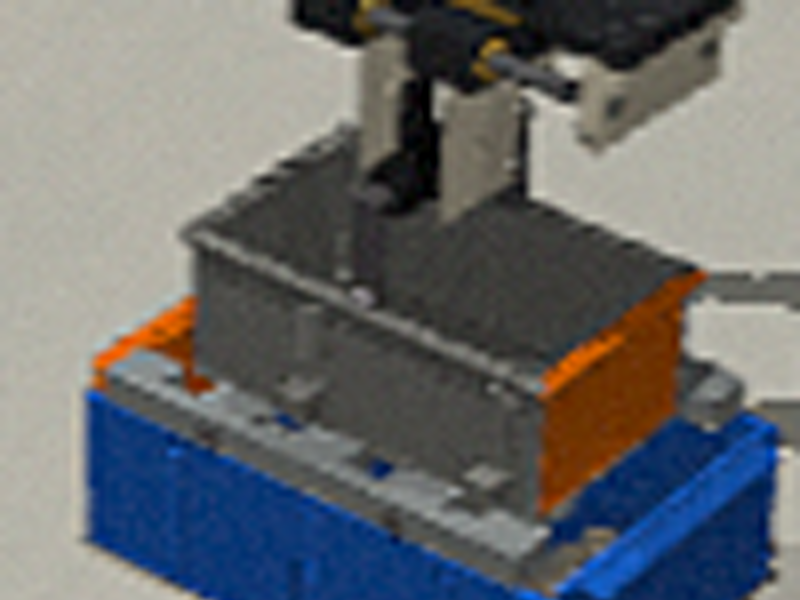

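```bash
python3 - <<'E'
from h import *
z=np.load("cams.npz");S=(z['c'],z['d'])
u=np.array([.970,-.242,0]);n=np.array([.242,.970,0])
B=442*u+268.8*n
def W(a,b,c): return B+a*u+b*n+[0,0,c]
def ub(px,zz):
    w=onz(*S,px,zz)-B;return round(float(w@u),1),round(float(w@n),1)
# observed lug tops at z 92
for p in((300,390),(485,475)): q=(245+p[0]/8-.5,195+p[1]/8-.5);print("lug",q,ub(q,92))
for nm,p,zz in(("rim or near",(545,382),130),("rim or far",(705,275),130),("rim bk near",(187,238),130),("bottom or near",(540,515),68)):
    q=(245+p[0]/8-.5,195+p[1]/8-.5);print(nm,ub(q,zz))
# rail ends
for nm,p in(("rail -90 inner top",(548,530)),("rail -90 outer top",(522,557)),("rail+90 inner",(135,348)),("rail+90 outer top",(105,365)),("g60",(195,380)),("b20",(285,420)),("b-20",(378,468))):
    q=(245+p[0]/8-.5,195+p[1]/8-.5);print(nm,ub(q,80))
s=cv2.imread("pics/side0.png");cv2.imwrite("pics/s9.png",cv2.resize(s[230:270,250:325],None,fx=10,fy=10,interpolation=cv2.INTER_CUBIC))
E
```

```text
lug (282.0, 243.25) (16.8, 51.2)
lug (305.125, 253.875) (-63.1, 52.6)
rim or near (-78.2, 41.8)
rim or far (-82.5, -47.8)
rim bk near (71.8, 45.8)
bottom or near (-72.0, 31.6)
rail -90 inner top (-88.4, 51.1)
rail -90 outer top (-90.5, 69.0)
rail+90 inner (90.5, 52.7)
rail+90 outer top (91.6, 67.8)
g60 (60.6, 55.2)
b20 (20.3, 55.0)
b-20 (-22.5, 57.9)
```

View pics/s9.png

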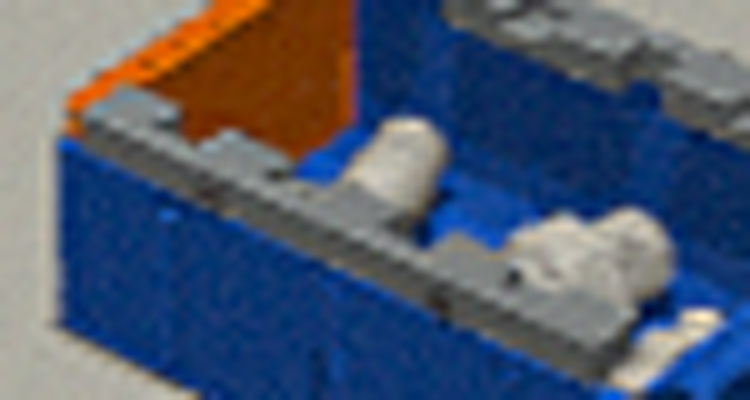

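Call:
{"api": "send_rows", "payload": {"commands": [[[0.0,0,0.001,0,0],[0.0005,0,0.001,0,0],[0.0005,0,0,0,0]]]}}

```text
time: 21.93
tool_pos: [492.9, 157.5, 150.7]
tcp_rot: [1.224, 1.543, 0.978]
contact_force: [3.0, 0.8, 6.5]
grip_width: 15.7
```

```bash
python3 - <<'E'
from h import *
un()
E
```

```text
t21.93 tcp [492.9 157.5 150.7] q [0.148 0.392 1.677 0.024 1.054 0.384] F [3.  0.8 6.5] M [-0.04 -0.4   0.01] g 15.7
x [ 0.016  0.023 -1.   ] y [0.244 0.969 0.026] jaw z [ 0.97  -0.244  0.01 ] jawyaw -14.15
u -2.0 n 3.2 tilt 0.01
```

Call:
{"api": "send_rows", "payload": {"commands": [[[0.0005,0,0.001,0,0],[0.0005,0,0,0,0],[0.0005,0,0,0,0]]]}}

```text
time: 22.18
tool_pos: [493.2, 158.4, 150.0]
tcp_rot: [1.293, 1.542, 1.046]
contact_force: [3.0, -0.4, 4.5]
grip_width: 15.8
```

```bash
python3 - <<'E'
from h import *
un()
E
```

```text
t22.18 tcp [493.2 158.4 150. ] q [0.149 0.394 1.675 0.026 1.054 0.383] F [ 3.  -0.4  4.5] M [-0.21 -0.37 -0.  ] g 15.8
x [ 0.015  0.025 -1.   ] y [0.244 0.969 0.028] jaw z [ 0.97  -0.244  0.008] jawyaw -14.14
u -1.9 n 4.3 tilt 0.008
```

Call:
{"api": "send_rows", "payload": {"commands": [[[0,-0.001,0.0015,0,0],[0.0005,0,0.001,0,0],[0,0,0,0,0]]]}}

```text
time: 22.43
tool_pos: [493.3, 158.7, 149.9]
tcp_rot: [1.469, 1.541, 1.222]
contact_force: [4.3, -0.5, 1.4]
grip_width: 15.5
```

```bash
python3 - <<'E'
from h import *
un()
E
```

```text
t22.43 tcp [493.3 158.7 149.9] q [0.147 0.396 1.672 0.03  1.059 0.379] F [ 4.3 -0.5  1.4] M [-0.49 -0.79 -0.01] g 15.5
x [ 0.01   0.028 -1.   ] y [0.244 0.969 0.03 ] jaw z [ 0.97  -0.244  0.003] jawyaw -14.12
u -1.9 n 4.5 tilt 0.003
```

Call:
{"api": "send_rows", "payload": {"commands": [[[0,-0.001,0.0015,0,0],[0.0005,0,0.0015,0,0],[0,0,0,0,0]]]}}

```text
time: 22.68
tool_pos: [493.5, 159.0, 149.6]
tcp_rot: [1.657, 1.539, 1.411]
contact_force: [3.7, 0.3, 0.5]
grip_width: 15.5
```

```bash
python3 - <<'E'
from h import *
un()
E
```

```text
t22.68 tcp [493.5 159.  149.6] q [0.145 0.399 1.669 0.035 1.065 0.374] F [3.7 0.3 0.5] M [-0.34 -0.78  0.  ] g 15.5
x [ 0.005  0.032 -0.999] y [0.244 0.969 0.032] jaw z [ 0.97  -0.244 -0.003] jawyaw -14.11
u -1.7 n 4.9 tilt -0.003
```

```bash
python3 - <<'E'
from h import *
for n in("side",):
    c,_,_=cap(n); cv2.imwrite(f"pics/{n}9.png",c)
    r=c[195:295,245:345]
    cv2.imwrite(f"pics/{n}9z.png",cv2.resize(r,(800,800),interpolation=cv2.INTER_CUBIC)[:600])
un()
E
```

```text
t22.73 tcp [493.6 158.9 149.6] q [0.145 0.399 1.669 0.035 1.064 0.374] F [0.3 2.6 3.9] M [ 0.22 -0.18  0.02] g 16.0
x [ 0.005  0.032 -0.999] y [0.244 0.969 0.032] jaw z [ 0.97  -0.244 -0.002] jawyaw -14.11
u -1.6 n 4.8 tilt -0.002
```

View pics/side9z.png

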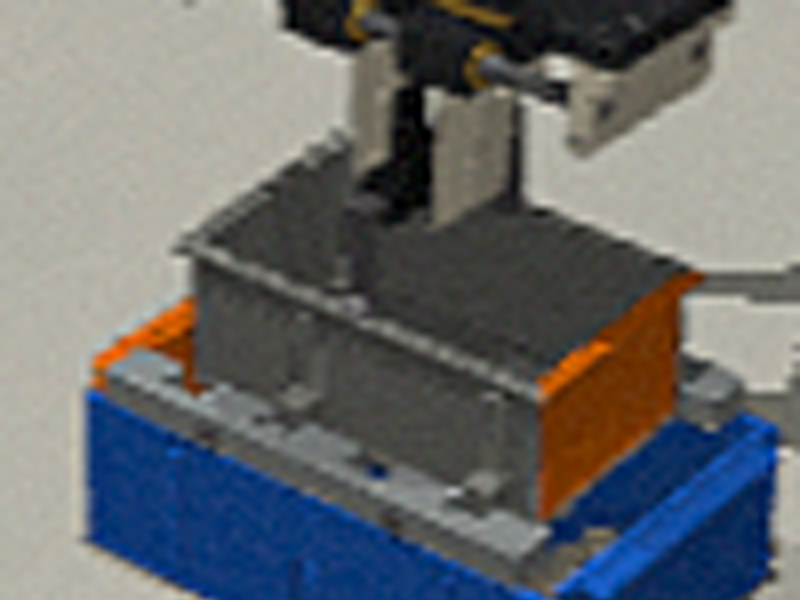

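Call:
{"api": "send_rows", "payload": {"commands": [[[0,0.0015,0.0005,0,0],[0.0005,0.0015,0,0,0],[0.0,0,0,0,0]]]}}

```text
time: 22.98
tool_pos: [493.9, 160.6, 148.4]
tcp_rot: [1.73, 1.542, 1.484]
contact_force: [0.8, 1.2, 5.5]
grip_width: 16.2
```

```bash
python3 - <<'E'
from h import *
un()
E
```

```text
t22.98 tcp [493.9 160.6 148.4] q [0.149 0.404 1.665 0.032 1.067 0.38 ] F [0.8 1.2 5.5] M [-0.17 -0.16 -0.06] g 16.2
x [ 0.003  0.029 -1.   ] y [0.244 0.969 0.029] jaw z [ 0.97  -0.244 -0.005] jawyaw -14.1
u -1.8 n 6.6 tilt -0.005
```

Call:
{"api": "send_rows", "payload": {"commands": [[[0.0005,0.0015,0.0005,0,0],[0.0005,0.0015,0,0,0],[0.0,0,0,0,0]]]}}

```text
time: 23.23
tool_pos: [494.4, 161.3, 148.4]
tcp_rot: [1.798, 1.546, 1.553]
contact_force: [0.8, 1.7, -0.5]
grip_width: 15.9
```

```bash
python3 - <<'E'
from h import *
un()
E
```

```text
t23.23 tcp [494.4 161.3 148.4] q [0.153 0.406 1.66  0.028 1.071 0.385] F [ 0.8  1.7 -0.5] M [ 0.21 -0.4   0.02] g 15.9
x [ 0.     0.025 -1.   ] y [0.243 0.97  0.024] jaw z [ 0.97  -0.243 -0.006] jawyaw -14.08
u -1.5 n 7.3 tilt -0.006
```

Call:
{"api": "send_rows", "payload": {"commands": [[[0,-0.001,0.0005,-0.7,0],[0,-0.001,0.0005,-0.7,0],[0.0005,-0.001,0,0,0]]]}}

```text
time: 23.48
tool_pos: [495.2, 160.3, 148.1]
tcp_rot: [1.739, 1.541, 1.517]
contact_force: [1.4, 4.6, 7.5]
grip_width: 15.9
```

```bash
python3 - <<'E'
from h import *
un()
E
```

```text
t23.48 tcp [495.2 160.3 148.1] q [0.148 0.406 1.662 0.034 1.068 0.353] F [1.4 4.6 7.5] M [ 0.91  0.03 -0.43] g 15.9
x [ 0.002  0.03  -1.   ] y [0.22  0.975 0.03 ] jaw z [ 0.976 -0.22  -0.005] jawyaw -12.7
u -0.4 n 6.5 tilt -0.005
```

Call:
{"api": "send_rows", "payload": {"commands": [[[0.0005,-0.001,0.0005,-0.5,0],[0.0005,-0.001,0,0,0],[0,0,0,0,0]]]}}

```text
time: 23.73
tool_pos: [495.6, 160.1, 148.1]
tcp_rot: [1.706, 1.536, 1.492]
contact_force: [-0.2, 1.8, 2.0]
grip_width: 15.8
```

```bash
python3 - <<'E'
from h import *
un()
c,_,_=cap("side"); cv2.imwrite("pics/sidea.png",c)
cv2.imwrite("pics/sideaz.png",cv2.resize(c[195:295,245:345],(800,800),interpolation=cv2.INTER_CUBIC)[:600])
E
```

```text
t23.73 tcp [495.6 160.1 148.1] q [0.144 0.405 1.663 0.039 1.066 0.34 ] F [-0.2  1.8  2. ] M [ 0.28  0.14 -0.49] g 15.8
x [ 0.003  0.035 -0.999] y [0.213 0.977 0.034] jaw z [ 0.977 -0.212 -0.005] jawyaw -12.27
u -0.0 n 6.4 tilt -0.005
```

View pics/sideaz.png

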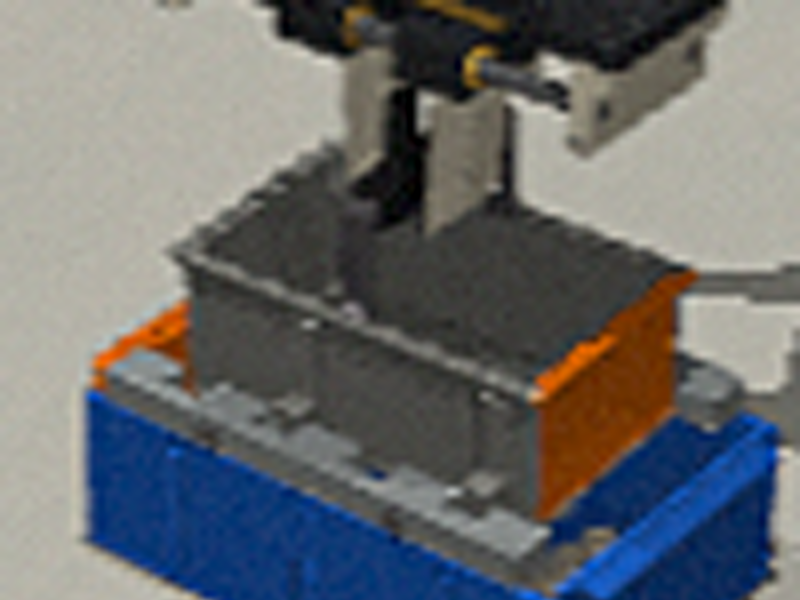

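```bash
python3 - <<'E'
from h import *
z=np.load("cams.npz");S=(z['c'],z['d'])
u=np.array([.970,-.242,0]);n=np.array([.242,.970,0]);B=442*u+268.8*n
def ub(px,zz):
    w=onz(*S,px,zz)-B;return np.array([w@u,w@n]).round(1)
f8=lambda x,y:(245+x/8-.5,195+y/8-.5)
print("im6",ub((308.5,232.8),151.4),ub((328.4,220.9),150.2))
print("im7",ub(f8(502,362),132),ub(f8(662,258),132))
print("im8",ub(f8(545,382),130),ub(f8(705,275),130))
print("ima",ub(f8(540,392),125),ub(f8(690,272),130))
print("lugs a",ub(f8(292,407),86.5),ub(f8(480,487),86.5))
s=cv2.imread("pics/sidea.png")
cv2.imwrite("pics/szz.png",cv2.resize(s[205:265,290:350],(780,780),interpolation=cv2.INTER_CUBIC)[:600])
E
```

```text
im6 [-61.6  38.7] [-67.5 -47.3]
im7 [-61.8  43.4] [-66.5 -45. ]
im8 [-78.2  41.8] [-82.5 -47.8]
ima [-76.1  41.4] [-77.4 -46.2]
lugs a [17.5 54.7] [-61.4  52.8]
```

View pics/szz.png

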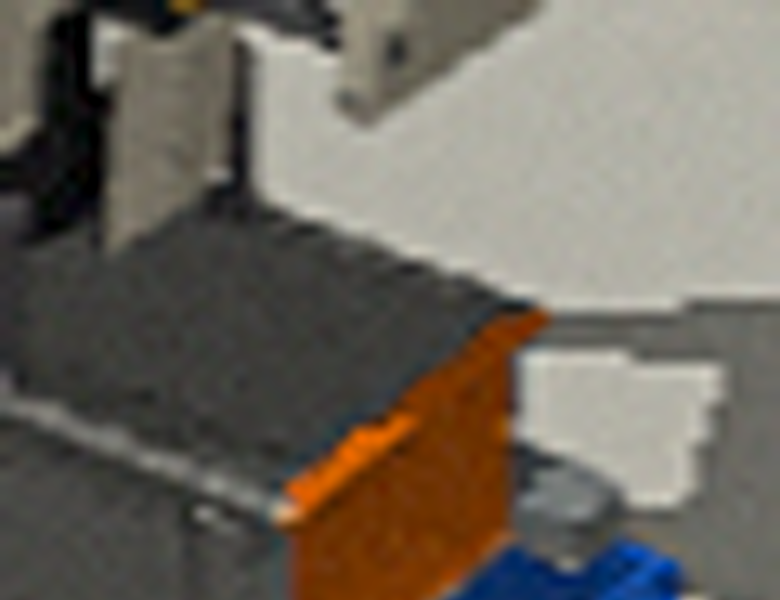

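```bash
python3 - <<'E'
from h import *
z=np.load("cams.npz");S=(z['c'],z['d'])
u=np.array([.970,-.242,0]);n=np.array([.242,.970,0]);B=442*u+268.8*n
def ub(px,zz):
    w=onz(*S,px,zz)-B;return np.array([w@u,w@n]).round(1)
g=lambda x,y:(250+x/7-.5,215+y/7-.5)
print("far end",ub(g(617,195),80),ub(g(588,207),80),"near end",ub(g(447,325),80),ub(g(415,345),80))
print("far +90",ub(g(268,45),80),"near+90",ub(g(60,182),80),ub(g(92,165),80))
E
```

```text
far end [-91.3 -65.7] [-87.  -50.9] near end [-89.6  51.2] [-87.6  69.4]
far +90 [ 89.7 -70.2] near+90 [89.4 68.5] [87.4 50.7]
```

Call:
{"api": "send_rows", "payload": {"commands": [[[0.0005,0,0,-0.7,0],[0.0005,-0.0005,0,-0.5,0],[0,0,0,0,0]]]}}

```text
time: 24.03
tool_pos: [496.1, 159.7, 148.1]
tcp_rot: [1.645, 1.535, 1.452]
contact_force: [1.4, 3.2, 2.0]
grip_width: 16.1
```

```bash
python3 - <<'E'
from h import *
un()
E
```

```text
t24.03 tcp [496.1 159.7 148.1] q [0.143 0.405 1.663 0.039 1.064 0.317] F [1.4 3.2 2. ] M [ 0.39 -0.   -0.56] g 16.1
x [ 0.004  0.035 -0.999] y [0.192 0.981 0.036] jaw z [ 0.981 -0.192 -0.003] jawyaw -11.05
u 0.6 n 6.2 tilt -0.003
```

Call:
{"api": "send_rows", "payload": {"commands": [[[0.001,-0.001,0.0005,0,0],[0.001,-0.001,0.0005,0,0],[0,0,0,0,0]]]}}

```text
time: 24.28
tool_pos: [497.3, 158.2, 147.8]
tcp_rot: [1.592, 1.533, 1.399]
contact_force: [-0.1, 3.2, 0.5]
grip_width: 16.0
```

```bash
python3 - <<'E'
from h import *
un()
c,_,_=cap("side"); cv2.imwrite("pics/sideb.png",c)
cv2.imwrite("pics/sidebz.png",cv2.resize(c[195:295,245:345],(800,800),interpolation=cv2.INTER_CUBIC)[:600])
E
```

```text
t24.28 tcp [497.3 158.2 147.8] q [0.139 0.406 1.664 0.041 1.061 0.312] F [-0.1  3.2  0.5] M [ 0.61  0.23 -0.4 ] g 16.0
x [ 0.006  0.037 -0.999] y [0.192 0.981 0.038] jaw z [ 0.981 -0.192 -0.001] jawyaw -11.05
u 2.1 n 5.0 tilt -0.001
```

View pics/sidebz.png

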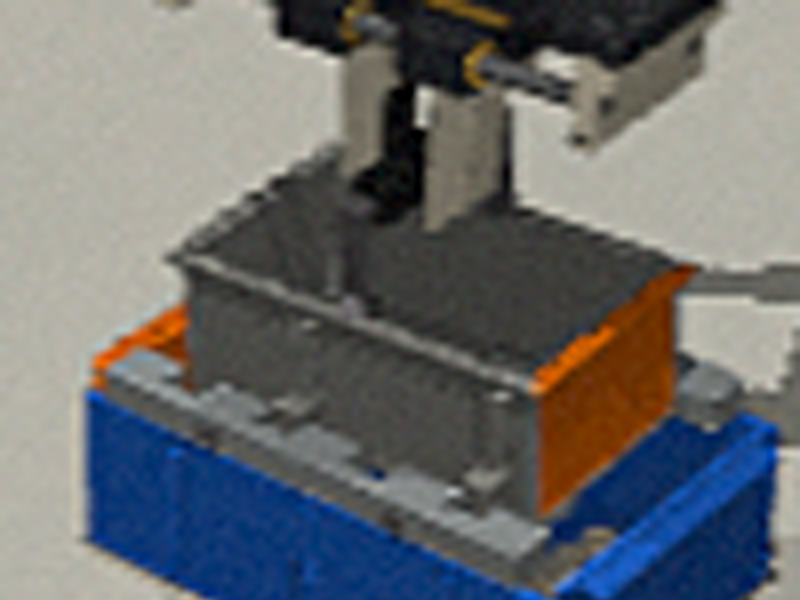

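Call:
{"api": "send_rows", "payload": {"commands": [[[0.001,-0.001,-0.001,0,0],[0.001,0,-0.001,0,0],[0,0,0,0,0]]]}}

```text
time: 24.58
tool_pos: [497.1, 158.7, 147.8]
tcp_rot: [1.47, 1.53, 1.277]
contact_force: [-0.7, 3.2, 1.3]
grip_width: 16.0
```

```bash
python3 - <<'E'
from h import *
un()
E
```

```text
t24.58 tcp [497.1 158.7 147.8] q [0.139 0.402 1.669 0.043 1.053 0.311] F [-0.7  3.2  1.3] M [ 0.51  0.51 -0.33] g 16.0
x [ 0.012  0.039 -0.999] y [0.191 0.981 0.041] jaw z [ 0.982 -0.191  0.004] jawyaw -11.04
u 1.8 n 5.4 tilt 0.004
```

Call:
{"api": "send_rows", "payload": {"commands": [[[0.001,-0.001,-0.001,0,0],[0.001,-0.001,0,0,0],[0,0,0,0,0]]]}}

```text
time: 24.83
tool_pos: [497.5, 158.4, 147.7]
tcp_rot: [1.374, 1.525, 1.182]
contact_force: [-0.0, 2.1, 2.0]
grip_width: 16.1
```

```bash
python3 - <<'E'
from h import *
un()
E
```

```text
t24.83 tcp [497.5 158.4 147.7] q [0.137 0.4   1.674 0.046 1.045 0.306] F [-0.   2.1  2. ] M [ 0.39  0.49 -0.29] g 16.1
x [ 0.017  0.042 -0.999] y [0.19  0.981 0.045] jaw z [ 0.982 -0.191  0.009] jawyaw -11.01
u 2.2 n 5.2 tilt 0.009
```

```bash
cat > pnp.py <<'E'
from h import *
z=np.load("cams.npz");S=(z['c'],z['d'])
f8=lambda p:(245+p[0]/8-.5,195+p[1]/8-.5)
def pose(obj,pix):
    ok,r,t=cv2.solvePnP(np.array(obj,float),np.array(pix,float),S[0],None,flags=cv2.SOLVEPNP_SQPNP)
    ok,r,t=cv2.solvePnP(np.array(obj,float),np.array(pix,float),S[0],None,r,t,True,flags=cv2.SOLVEPNP_ITERATIVE)
    e=cv2.projectPoints(np.array(obj,float),r,t,S[0],None)[0][:,0]-np.array(pix)
    T=np.eye(4);T[:3,:3]=cv2.Rodrigues(r)[0];T[:3,3]=t.ravel();return T,e
# base: rails near inner/outer ends, far outer/inner ends, bottom corner
g=lambda p:(250+p[0]/7-.5,215+p[1]/7-.5)
bo=[(-90,50,80),(-90,68,80),(90,68,80),(90,50,80),(-90,-50,80),(-90,-68,80),(103,70,0),(-103,70,0),(-103,-70,0)]
bp=[g(p) for p in((447,325),(415,345),(60,182),(92,165),(588,207),(617,195),(40,333),(445,528),(642,362))]
TB,e=pose(bo,bp);print("base err",np.abs(e).max(0).round(2))
W=np.linalg.inv(S[1])@TB;print("base world",W[:3,3].round(1),Ro.from_matrix(W[:3,:3]).as_euler('ZYX',degrees=True).round(2))
to_=[(79,-48.5,62),(79,48.5,62),(-79,-48.5,62),(75,-45,0)]
def tote(nm,pts,lugs):
    o=to_+[(-20,-52,24),(60,-52,24)]
    T,e=pose(o,[f8(p) for p in pts+lugs])
    M=np.linalg.inv(TB)@T
    print(nm,"pos",M[:3,3].round(1),"yaw,pitch,roll",Ro.from_matrix(M[:3,:3]).as_euler('ZYX',degrees=True).round(2),"err",np.abs(e).max(0).round(2))
E
python3 - <<'E'
from pnp import *
tote("8",[(545,382),(706,273),(183,235),(540,517)],[(300,390),(485,475)])
tote("9",[(540,387),(702,277),(178,245),(541,518)],[(298,400),(483,487)])
tote("b",[(537,385),(694,267),(172,260),(541,515)],[(292,407),(483,483)])
E
```

```text
base err [0.92 0.68]
base world [492.5 151.9  -1.3] [-14.99   0.93  -0.64]
8 pos [  6.3 -14.3  57.4] yaw,pitch,roll [-179.18   -0.41   -2.  ] err [0.66 1.59]
9 pos [  6.1 -13.5  55.1] yaw,pitch,roll [-179.02   -1.14   -1.21] err [0.86 2.19]
b pos [  8.8 -15.5  52. ] yaw,pitch,roll [-177.78   -2.97   -0.35] err [0.99 2.14]
```

```bash
cat >> pnp.py <<'E'
to_=to_[:3]
_t=tote
def run():
    tote("7",[(502,362),(662,258),(150,225)],[(262,380),(450,455)])
    tote("8",[(545,382),(706,273),(183,235)],[(300,390),(485,475)])
    tote("9",[(540,387),(702,277),(178,245)],[(298,400),(483,487)])
    tote("a",[(540,392),(695,272),(172,250)],[(292,407),(480,487)])
    tote("b",[(537,385),(694,267),(172,260)],[(292,407),(483,483)])
E
python3 - <<'E'
from pnp import *
run()
E
```

```text
base err [0.92 0.68]
base world [492.5 151.9  -1.3] [-14.99   0.93  -0.64]
7 pos [ 20.2 -10.4  57. ] yaw,pitch,roll [-179.53   -1.63   -3.23] err [0.65 0.71]
8 pos [-2.5 -2.5 65.3] yaw,pitch,roll [-179.94   -0.54   -2.55] err [0.46 0.84]
9 pos [-6.2  3.  66.2] yaw,pitch,roll [179.92  -1.34  -1.95] err [0.46 1.31]
a pos [-3.1  2.2 65. ] yaw,pitch,roll [-178.66   -0.99   -0.75] err [0.7  0.99]
b pos [-3.6  0.7 63.1] yaw,pitch,roll [-178.78   -3.16   -0.96] err [0.72 0.99]
```

```bash
python3 - <<'E'
import cv2
c=cv2.imread("pics/sideb.png")
cv2.imwrite("pics/bz.png",cv2.resize(c[235:270,258:318],None,fx=13,fy=13,interpolation=cv2.INTER_CUBIC))
E
```

```text
(no output)
```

View pics/bz.png

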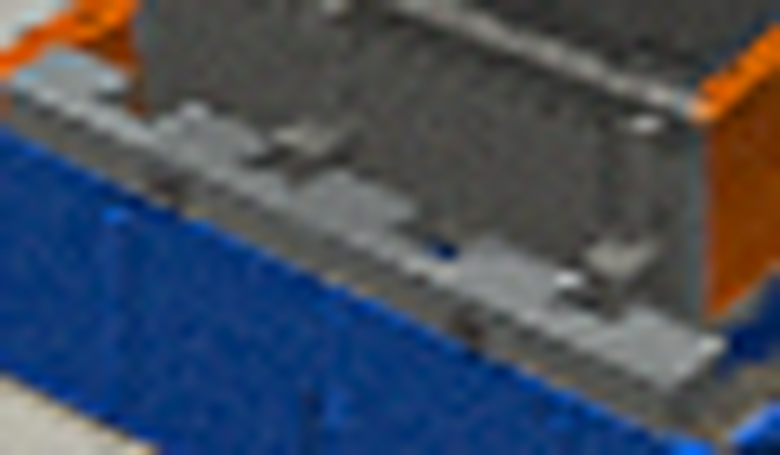

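Call:
{"api": "send_rows", "payload": {"commands": [[[-0.003,0,0,1,0],[-0.004,0,0,1,0],[-0.003,0,0,1,0],[0,0,0,0,0],[0,0,0,0,0]]]}}

```text
time: 25.25
tool_pos: [494.1, 156.6, 154.3]
tcp_rot: [1.624, 1.531, 1.377]
contact_force: [1.1, 3.5, -4.0]
grip_width: 16.2
```

```bash
python3 - <<'E'
from h import *
un()
c,_,_=cap("side"); cv2.imwrite("pics/sidec.png",c)
cv2.imwrite("pics/sidecz.png",cv2.resize(c[195:295,245:345],(800,800),interpolation=cv2.INTER_CUBIC)[:600])
E
```

```text
t25.25 tcp [494.1 156.6 154.3] q [0.136 0.391 1.667 0.042 1.071 0.363] F [ 1.1  3.5 -4. ] M [ 0.51 -0.33  0.1 ] g 16.2
x [ 0.008  0.039 -0.999] y [0.245 0.969 0.039] jaw z [ 0.97  -0.245 -0.002] jawyaw -14.18
u -0.6 n 2.7 tilt -0.002
```

View pics/sidecz.png

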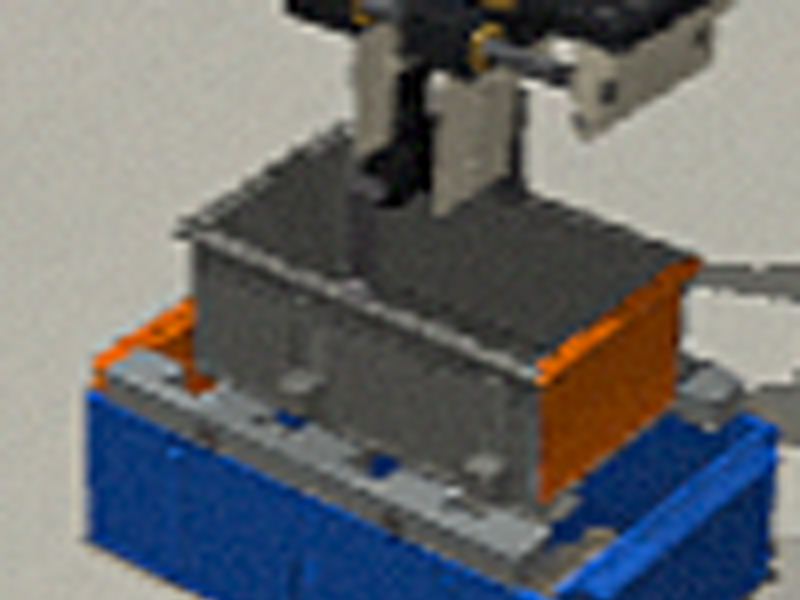

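```bash
python3 - <<'E'
from pnp import *
tote("c",[(540,375),(698,263),(180,232)],[(299,384),(485,463)])
u=np.array([.970,-.242,0]);n=np.array([.242,.970,0]);B=442*u+268.8*n
def ub(px,zz):
    w=onz(*S,f8(px),zz)-B;return np.array([w@u,w@n]).round(1)
for zz in (92,95): print(zz,ub((299,384),zz),ub((485,463),zz), "rims",ub((540,375),zz+38),ub((698,263),zz+38),ub((180,232),zz+38))
E
```

```text
base err [0.92 0.68]
base world [492.5 151.9  -1.3] [-14.99   0.93  -0.64]
c pos [  9.1 -15.9  57.7] yaw,pitch,roll [-179.21   -0.65   -1.77] err [0.34 0.52]
92 [19.4 48.4] [-59.   46.9] rims [-74.5  39.4] [-76.3 -52.9] [76.2 44.2]
95 [16.6 52. ] [-61.4  50.5] rims [-77.   43.2] [-78.8 -48.7] [73.1 48. ]
```

Call:
{"api": "send_rows", "payload": {"commands": [[[0,0.001,0.001,0,0],[0,0.001,0.001,0,0],[0,0,0,0,0]]]}}

```text
time: 25.55
tool_pos: [495.9, 157.3, 153.4]
tcp_rot: [1.684, 1.534, 1.437]
contact_force: [-0.1, 0.1, -4.4]
grip_width: 15.9
```

```bash
python3 - <<'E'
from h import *
un()
E
```

```text
t25.55 tcp [495.9 157.3 153.4] q [0.138 0.397 1.66  0.041 1.075 0.366] F [-0.1  0.1 -4.4] M [-0.09 -0.1  -0.03] g 15.9
x [ 0.005  0.037 -0.999] y [0.244 0.969 0.037] jaw z [ 0.97  -0.244 -0.004] jawyaw -14.14
u 0.9 n 3.8 tilt -0.004
```

Lateral contact is gone and the tote hangs free. Next I'll nudge along both axes and lower it.

Call:
{"api": "send_rows", "payload": {"commands": [[[0.001,0.0005,0.0005,0,0],[0.001,0,0,0,0],[0.001,0,0,0,0],[0,0,0,0,0]]]}}

```text
time: 25.88
tool_pos: [496.5, 157.6, 150.2]
tcp_rot: [1.698, 1.534, 1.452]
contact_force: [-0.8, 0.3, -1.2]
grip_width: 15.7
```

```bash
python3 - <<'E'
from h import *
un()
E
```

```text
t25.88 tcp [496.5 157.6 150.2] q [0.138 0.402 1.662 0.04  1.069 0.366] F [-0.8  0.3 -1.2] M [-0.15  0.14 -0.02] g 15.7
x [ 0.004  0.036 -0.999] y [0.244 0.969 0.036] jaw z [ 0.97  -0.244 -0.005] jawyaw -14.14
u 1.5 n 4.2 tilt -0.005
```

Call:
{"api": "send_rows", "payload": {"commands": [[[0.001,0,0,0,0],[0.001,0,0,0,0],[0.001,0,0,0,0],[0,0,0,0,0]]]}}

```text
time: 26.22
tool_pos: [496.5, 159.0, 149.1]
tcp_rot: [1.657, 1.532, 1.411]
contact_force: [-1.6, 0.2, -1.8]
grip_width: 15.8
```

```bash
python3 - <<'E'
from h import *
un()
E
```

```text
t26.22 tcp [496.5 159.  149.1] q [0.14  0.403 1.664 0.042 1.064 0.366] F [-1.6  0.2 -1.8] M [-0.22  0.28 -0.01] g 15.8
x [ 0.006  0.038 -0.999] y [0.244 0.969 0.038] jaw z [ 0.97  -0.244 -0.003] jawyaw -14.11
u 1.1 n 5.5 tilt -0.003
```

Call:
{"api": "send_rows", "payload": {"commands": [[[0.001,-0.0005,-0.0005,0,0],[0.001,-0.0005,-0.0005,0,0],[0.001,0,-0.0005,0,0],[0,0,0,0,0]]]}}

```text
time: 26.55
tool_pos: [496.3, 159.8, 148.4]
tcp_rot: [1.531, 1.529, 1.285]
contact_force: [-2.9, 1.0, -0.1]
grip_width: 15.7
```

```bash
python3 - <<'E'
from h import *
un()
c,_,_=cap("side"); cv2.imwrite("pics/sided.png",c)
cv2.imwrite("pics/sidedz.png",cv2.resize(c[195:295,245:345],(800,800),interpolation=cv2.INTER_CUBIC)[:600])
E
```

```text
t26.55 tcp [496.3 159.8 148.4] q [0.141 0.401 1.67  0.044 1.054 0.365] F [-2.9  1.  -0.1] M [-0.11  0.35 -0.  ] g 15.7
x [ 0.012  0.041 -0.999] y [0.243 0.969 0.042] jaw z [ 0.97  -0.243  0.002] jawyaw -14.09
u 0.7 n 6.3 tilt 0.002
```

View pics/sidedz.png

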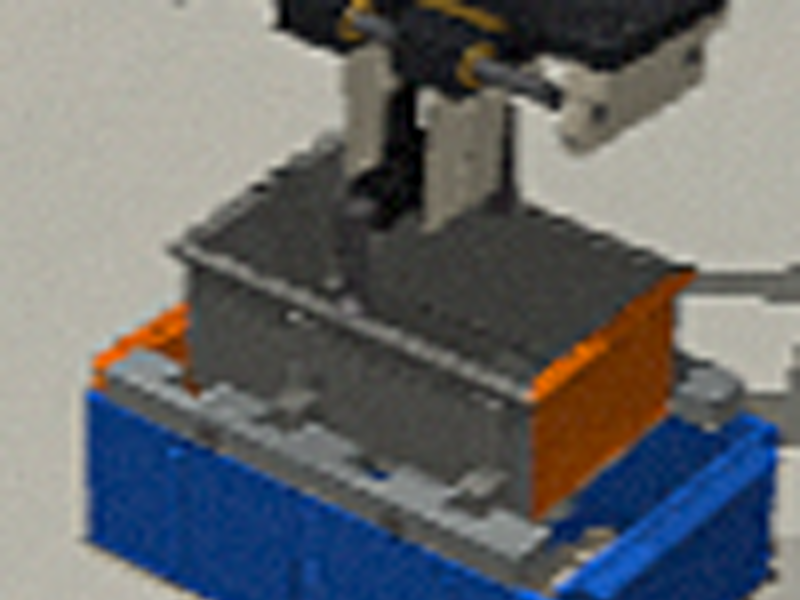

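```bash
python3 - <<'E'
from pnp import *
u=np.array([.970,-.242,0]);n=np.array([.242,.970,0]);B=442*u+268.8*n
def ub(px,zz):
    w=onz(*S,f8(px),zz)-B;return np.array([w@u,w@n]).round(1)
print("near124",ub((530,402),124),"far130",ub((692,270),130),"far124",ub((692,270),124),"blk near",ub((170,250),124))
print("lugs",ub((290,404),86),ub((480,486),86))
t,_,_=cap("top");cv2.imwrite("pics/topd.png",cv2.resize(t[195:305,195:305],(600,600),interpolation=cv2.INTER_CUBIC))
E
```

```text
base err [0.92 0.68]
base world [492.5 151.9  -1.3] [-14.99   0.93  -0.64]
near124 [-76.2  47.1] far130 [-77.2 -47.7] far124 [-72.2 -56.1] blk near [77.5 48.2]
lugs [19.6 53.1] [-60.7  51.8]
```

View pics/topd.png

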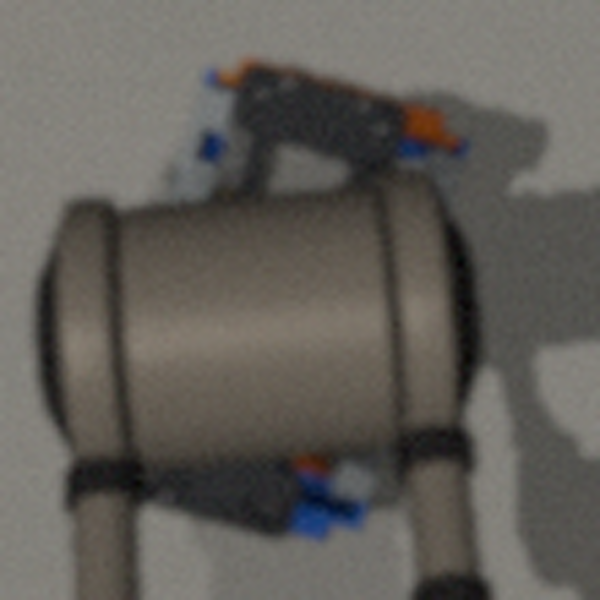

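Call:
{"api": "send_rows", "payload": {"commands": [[[0.001,-0.001,0,-0.5,0],[0.001,-0.001,0,-0.5,0],[0.001,-0.001,0,0,0],[0,0,0,0,0]]]}}

```text
time: 26.98
tool_pos: [496.3, 159.9, 148.4]
tcp_rot: [1.484, 1.521, 1.254]
contact_force: [-2.1, 0.0, 0.7]
grip_width: 15.6
```

```bash
python3 - <<'E'
from h import *
un()
E
```

```text
t26.98 tcp [496.3 159.9 148.4] q [0.137 0.398 1.675 0.052 1.047 0.342] F [-2.1  0.   0.7] M [-0.13  0.5  -0.25] g 15.6
x [ 0.016  0.047 -0.999] y [0.228 0.972 0.05 ] jaw z [ 0.974 -0.228  0.004] jawyaw -13.21
u 0.8 n 6.4 tilt 0.004
```

Call:
{"api": "send_rows", "payload": {"commands": [[[0.002,-0.001,0.0005,0,0],[0.002,-0.001,0.0005,0,0],[0.002,0,0,0,0]]]}}

```text
time: 27.23
tool_pos: [497.0, 159.9, 148.0]
tcp_rot: [1.45, 1.515, 1.219]
contact_force: [-9.5, -1.5, 22.1]
grip_width: 15.7
```

```bash
python3 - <<'E'
from h import *
un()
E
```

```text
t27.23 tcp [497.  159.9 148. ] q [0.134 0.397 1.678 0.057 1.041 0.337] F [-9.5 -1.5 22.1] M [-0.29  1.82 -0.1 ] g 15.7
x [ 0.019  0.052 -0.998] y [0.228 0.972 0.055] jaw z [ 0.973 -0.229  0.007] jawyaw -13.23
u 1.4 n 6.6 tilt 0.007
```

Call:
{"api": "send_rows", "payload": {"commands": [[[-0.0005,0,-0.001,0,0],[0,0,-0.001,0,0],[0.0005,0,0,0,0]]]}}

```text
time: 27.48
tool_pos: [496.3, 159.9, 148.6]
tcp_rot: [1.385, 1.514, 1.154]
contact_force: [-0.7, 3.0, 1.8]
grip_width: 15.8
```

```bash
python3 - <<'E'
from h import *
un()
E
```

```text
t27.48 tcp [496.3 159.9 148.6] q [0.135 0.393 1.682 0.056 1.037 0.338] F [-0.7  3.   1.8] M [ 0.43  0.18 -0.03] g 15.8
x [ 0.023  0.052 -0.998] y [0.228 0.972 0.056] jaw z [ 0.973 -0.229  0.01 ] jawyaw -13.23
u 0.7 n 6.4 tilt 0.01
```

Call:
{"api": "send_rows", "payload": {"commands": [[[0.0005,0,-0.001,0,0],[0.0005,0,-0.001,0,0],[0.0005,0,0,0,0]]]}}

```text
time: 27.73
tool_pos: [496.6, 160.4, 148.1]
tcp_rot: [1.311, 1.512, 1.08]
contact_force: [-3.9, 0.9, 10.4]
grip_width: 15.9
```

```bash
python3 - <<'E'
from h import *
un()
E
```

```text
t27.73 tcp [496.6 160.4 148.1] q [0.136 0.392 1.686 0.056 1.03  0.339] F [-3.9  0.9 10.4] M [ 0.02  0.9  -0.05] g 15.9
x [ 0.028  0.052 -0.998] y [0.228 0.972 0.057] jaw z [ 0.973 -0.229  0.015] jawyaw -13.26
u 0.8 n 7.0 tilt 0.015
```

```bash
python3 - <<'E'
from pnp import *
inv=lambda p:((p[0]+.5-245)*8,(p[1]+.5-195)*8)
P=[inv(p) for p in((308.5,232.8),(328.4,220.9),(263.8,216.6))];L=[inv(p) for p in((278.1,235.9),(301.4,244.9))]
tote("6",P,L)
tote("7",[(502,362),(662,258),(150,225)],[(262,380),(450,455)])
tote("8",[(545,382),(706,273),(183,235)],[(300,390),(485,475)])
tote("c",[(540,375),(698,263),(180,232)],[(299,384),(485,463)])
tote("d",[(530,402),(692,270),(170,250)],[(290,404),(480,486)])
# constrained: fit only roll with known-ish scale: use fixed z of depth => 4dof: u,n,z,roll given yaw,pitch
from scipy.optimize import least_squares
o=np.array([(79,-48.5,62),(79,48.5,62),(-79,-48.5,62),(-20,-52,24),(60,-52,24)],float)
u=np.array([.970,-.242,0]);n=np.array([.242,.970,0]);B=442*u+268.8*n
Rb=np.c_[u,n,[0,0,1]]
def fit(nm,pts,z0):
    px=np.array([f8(p) for p in pts])
    def f(x):
        R=Ro.from_euler('ZYX',[180+x[3],x[4],x[5]],degrees=True).as_matrix()
        w=(Rb@(R@o.T+np.array([[x[0]],[x[1]],[x[2]]]))).T+B
        return np.r_[(np.array([proj(*S,q) for q in w])-px).ravel(),(x[2]-z0)/1.5,x[3]/2,x[4]/2,x[5]/4]
    r=least_squares(f,[0,0,z0,0,0,0]);print(nm,"u n z yaw pitch roll",r.x.round(1),"res",r.fun[:10].round(1))
fit("6",P+L,87)
fit("8",[(545,382),(706,273),(183,235),(300,390),(485,475)],68)
fit("c",[(540,375),(698,263),(180,232),(299,384),(485,463)],70.6)
fit("d",[(530,402),(692,270),(170,250),(290,404),(480,486)],64.7)
E
```

```text
base err [0.92 0.68]
base world [492.5 151.9  -1.3] [-14.99   0.93  -0.64]
6 pos [ 17.5 -10.2  76.9] yaw,pitch,roll [-179.41   -2.21   -4.79] err [0.55 0.72]
7 pos [ 20.2 -10.4  57. ] yaw,pitch,roll [-179.53   -1.63   -3.23] err [0.65 0.71]
8 pos [-2.5 -2.5 65.3] yaw,pitch,roll [-179.94   -0.54   -2.55] err [0.46 0.84]
c pos [  9.1 -15.9  57.7] yaw,pitch,roll [-179.21   -0.65   -1.77] err [0.34 0.52]
d pos [ 2.2 -5.1 62.4] yaw,pitch,roll [-1.7949e+02 -6.0000e-02  2.3300e+00] err [0.54 0.53]
6 u n z yaw pitch roll [ 9.5  0.1 86.8 -0.2 -2.  -2.7] res [ 0.1  1.1  0.7 -0.2 -1.1 -0.2  0.1 -0.6  0.1 -0.3]
8 u n z yaw pitch roll [-4.2 -0.2 67.9 -0.5 -0.7 -1.3] res [-0.   0.8  0.3  0.1 -0.7 -0.   0.1 -0.2  0.3 -0.7]
c u n z yaw pitch roll [-2.7 -1.  70.4 -0.2 -1.2 -0.6] res [ 0.2  0.6  0.8 -0.1 -0.9 -0.2 -0.1 -0.2  0.1 -0.2]
d u n z yaw pitch roll [-0.6 -1.2 64.6 -0.1 -0.7  2.2] res [ 0.2  0.2  0.3  0.4 -0.8  0.1  0.3 -0.3 -0.1 -0.5]
```

Call:
{"api": "send_rows", "payload": {"commands": [[[0,0,0,0.7,0],[0.0005,0,0,0.7,0],[0.0005,0,0,0.4,0],[0,0,0,0,0]]]}}

```text
time: 28.07
tool_pos: [496.9, 160.0, 148.2]
tcp_rot: [1.314, 1.512, 1.053]
contact_force: [-1.1, 2.2, 1.5]
grip_width: 15.7
```

```bash
python3 - <<'E'
from h import *
un()
E
```

```text
t28.07 tcp [496.9 160.  148.2] q [0.136 0.392 1.685 0.054 1.029 0.37 ] F [-1.1  2.2  1.5] M [0.16 0.31 0.55] g 15.7
x [ 0.029  0.051 -0.998] y [0.257 0.965 0.056] jaw z [ 0.966 -0.258  0.015] jawyaw -14.96
u 1.3 n 6.7 tilt 0.015
```

Call:
{"api": "send_rows", "payload": {"commands": [[[0,0,0,0.7,0],[0.0005,0,0,0.7,0],[0.0005,0,0,0,0],[0,0,0,0,0]]]}}

```text
time: 28.4
tool_pos: [497.0, 159.9, 148.3]
tcp_rot: [1.311, 1.513, 1.028]
contact_force: [-0.1, 2.1, 1.5]
grip_width: 15.9
```

```bash
python3 - <<'E'
from h import *
un()
E
```

```text
t28.40 tcp [497.  159.9 148.3] q [0.137 0.392 1.686 0.052 1.028 0.395] F [-0.1  2.1  1.5] M [0.16 0.25 0.62] g 15.9
x [ 0.03   0.049 -0.998] y [0.279 0.959 0.056] jaw z [ 0.96  -0.28   0.015] jawyaw -16.29
u 1.4 n 6.6 tilt 0.015
```

```bash
cat >> pnp.py <<'E'
from scipy.optimize import least_squares
o_=np.array([(79,-48.5,62),(79,48.5,62),(-79,-48.5,62),(-20,-52,24),(60,-52,24)],float)
u=np.array([.970,-.242,0]);n=np.array([.242,.970,0]);B=442*u+268.8*n
Rb=np.c_[u,n,[0,0,1]]
def fit(nm,pts,z0):
    px=np.array([f8(p) for p in pts])
    def f(x):
        R=Ro.from_euler('ZYX',[180+x[3],x[4],x[5]],degrees=True).as_matrix()
        w=(Rb@(R@o_.T+np.array([[x[0]],[x[1]],[x[2]]]))).T+B
        return np.r_[(np.array([proj(*S,q) for q in w])-px).ravel(),(x[2]-z0)/1.5,x[3]/2,x[4]/2,x[5]/4]
    r=least_squares(f,[0,0,z0,0,0,0]);print(nm,"u n z yaw pitch roll",r.x.round(1))
def snap(k):
    c,_,_=cap("side"); cv2.imwrite(f"pics/side{k}.png",c)
    cv2.imwrite(f"pics/side{k}z.png",cv2.resize(c[195:295,245:345],(800,800),interpolation=cv2.INTER_CUBIC)[:600])
E
python3 - <<'E'
from pnp import *
fit("9",[(540,387),(702,277),(178,245),(298,400),(483,487)],66)
fit("a",[(540,392),(695,272),(172,250),(292,407),(480,487)],64.4)
fit("b",[(537,385),(694,267),(172,260),(292,407),(483,483)],64.1)
snap("e")
E
```

```text
base err [0.92 0.68]
base world [492.5 151.9  -1.3] [-14.99   0.93  -0.64]
9 u n z yaw pitch roll [-4.8  1.7 65.9 -0.3 -1.2 -0.7]
a u n z yaw pitch roll [-2.3  0.7 64.4  0.5 -1.2  0.3]
b u n z yaw pitch roll [-2.8  0.1 64.   0.7 -2.6  0.5]
```

View pics/sideez.png

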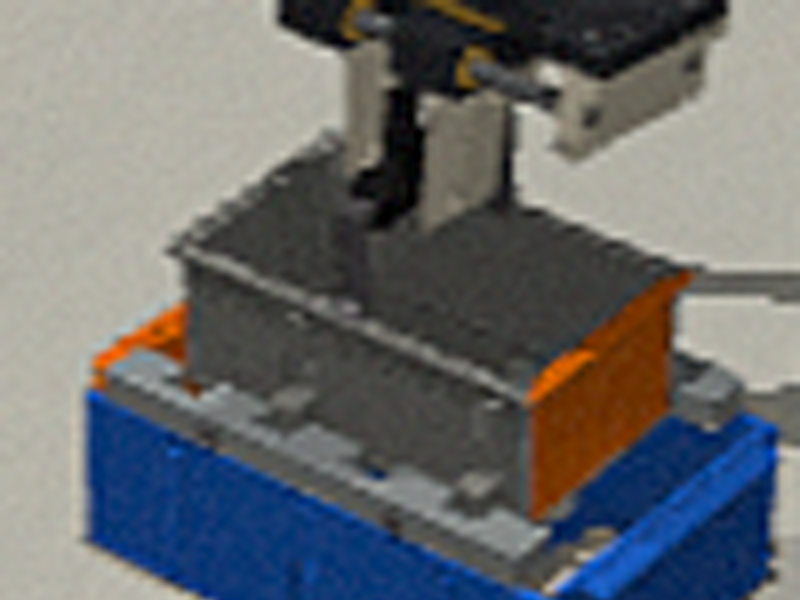

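Call:
{"api": "send_rows", "payload": {"commands": [[[-0.003,0,0,-0.7,0],[-0.003,0,0,-0.7,0],[-0.002,0,0,-0.7,0],[0,0,0,0,0]]]}}

```text
time: 28.78
tool_pos: [494.6, 159.3, 153.2]
tcp_rot: [1.388, 1.517, 1.142]
contact_force: [0.3, 2.1, -3.2]
grip_width: 15.5
```

```bash
python3 - <<'E'
from h import *
un()
E
```

```text
t28.78 tcp [494.6 159.3 153.2] q [0.136 0.386 1.68  0.052 1.048 0.357] F [ 0.3  2.1 -3.2] M [ 0.38 -0.2  -0.1 ] g 15.5
x [ 0.022  0.049 -0.999] y [0.243 0.968 0.053] jaw z [ 0.97  -0.244  0.01 ] jawyaw -14.14
u -0.7 n 5.4 tilt 0.01
```

Call:
{"api": "send_rows", "payload": {"commands": [[[0,0.001,0,0,0],[0,0.001,0,0,0],[0,0,0,0,0]]]}}

```text
time: 29.03
tool_pos: [494.8, 160.5, 152.3]
tcp_rot: [1.412, 1.519, 1.164]
contact_force: [0.0, 0.3, -4.6]
grip_width: 15.6
```

```bash
python3 - <<'E'
from h import *
un()
E
```

```text
t29.03 tcp [494.8 160.5 152.3] q [0.139 0.389 1.678 0.051 1.049 0.362] F [ 0.   0.3 -4.6] M [-0.05 -0.09  0.05] g 15.6
x [ 0.021  0.048 -0.999] y [0.245 0.968 0.051] jaw z [ 0.969 -0.245  0.008] jawyaw -14.21
u -0.9 n 6.7 tilt 0.008
```

Call:
{"api": "send_rows", "payload": {"commands": [[[0,0.0015,0,0,0],[0,0.0015,0,0,0],[0,0,0,0,0]]]}}

```text
time: 29.28
tool_pos: [495.4, 163.3, 152.0]
tcp_rot: [1.425, 1.52, 1.177]
contact_force: [-0.2, 0.1, -4.6]
grip_width: 16.0
```

```bash
python3 - <<'E'
from h import *
un()
E
```

```text
t29.28 tcp [495.4 163.3 152. ] q [0.144 0.392 1.673 0.05  1.051 0.368] F [-0.2  0.1 -4.6] M [-0.02 -0.06 -0.06] g 16.0
x [ 0.019  0.047 -0.999] y [0.245 0.968 0.05 ] jaw z [ 0.969 -0.246  0.007] jawyaw -14.23
u -1.0 n 9.5 tilt 0.007
```

Call:
{"api": "send_rows", "payload": {"commands": [[[0,0.0015,0,0,0],[0,0.0015,0,0,0],[0,0,0,0,0]]]}}

```text
time: 29.53
tool_pos: [496.1, 166.5, 152.1]
tcp_rot: [1.426, 1.52, 1.178]
contact_force: [0.1, 0.5, -5.3]
grip_width: 15.5
```

```bash
python3 - <<'E'
from pnp import *
un()
snap("f")
E
```

```text
base err [0.92 0.68]
base world [492.5 151.9  -1.3] [-14.99   0.93  -0.64]
t29.53 tcp [496.1 166.5 152.1] q [0.151 0.395 1.668 0.05  1.053 0.375] F [ 0.1  0.5 -5.3] M [-0.07 -0.06  0.01] g 15.5
x [ 0.019  0.047 -0.999] y [0.245 0.968 0.05 ] jaw z [ 0.969 -0.246  0.007] jawyaw -14.22
u -1.0 n 12.7 tilt 0.007
```

View pics/sidefz.png

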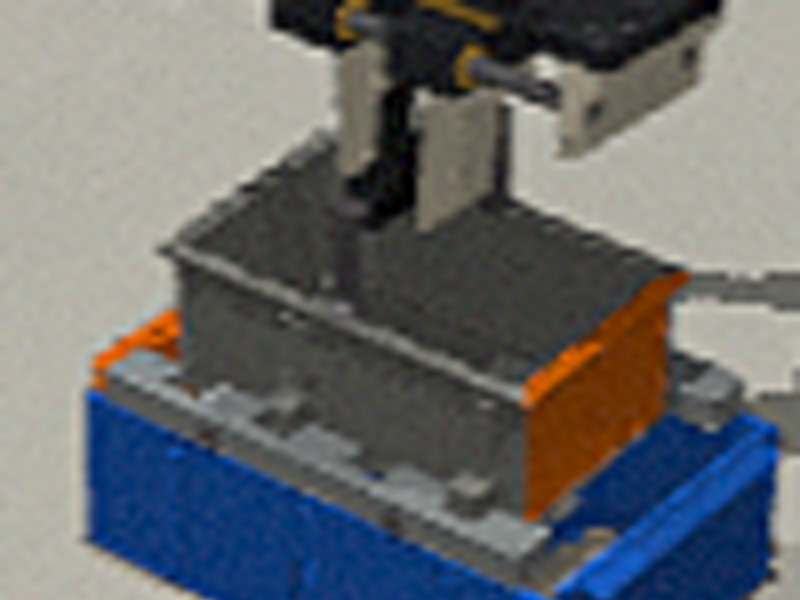

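```bash
python3 - <<'E'
from pnp import *
fit("f",[(525,400),(687,272),(163,248),(288,400),(471,485)],68.3)
fit("d",[(530,402),(692,270),(170,250),(290,404),(480,486)],64.7)
E
```

```text
base err [0.92 0.68]
base world [492.5 151.9  -1.3] [-14.99   0.93  -0.64]
f u n z yaw pitch roll [-2.   4.3 68.2 -0.3 -0.7  1.7]
d u n z yaw pitch roll [-0.6 -1.2 64.6 -0.1 -0.7  2.2]
```

Call:
{"api": "send_rows", "payload": {"commands": [[[0,-0.001,0,0,0],[0.001,-0.001,0,0,0],[0.001,0,0,0,0],[0,0,0,0,0]]]}}

```text
time: 29.92
tool_pos: [495.6, 164.3, 149.8]
tcp_rot: [1.423, 1.52, 1.176]
contact_force: [0.4, -0.3, -4.6]
grip_width: 15.6
```

```bash
python3 - <<'E'
from h import *
un()
E
```

```text
t29.92 tcp [495.6 164.3 149.8] q [0.147 0.395 1.675 0.05  1.046 0.37 ] F [ 0.4 -0.3 -4.6] M [ 0.01 -0.07 -0.04] g 15.6
x [ 0.019  0.046 -0.999] y [0.245 0.968 0.05 ] jaw z [ 0.969 -0.245  0.007] jawyaw -14.21
u -1.1 n 10.5 tilt 0.007
```

Call:
{"api": "send_rows", "payload": {"commands": [[[0.001,0,0,0,0],[0.001,0,0,0,0],[0,0,0,0,0]]]}}

```text
time: 30.17
tool_pos: [495.7, 164.1, 148.0]
tcp_rot: [1.415, 1.52, 1.167]
contact_force: [-0.7, 0.3, -3.2]
grip_width: 15.9
```

```bash
python3 - <<'E'
from h import *
un()
E
```

```text
t30.17 tcp [495.7 164.1 148. ] q [0.146 0.398 1.677 0.05  1.041 0.37 ] F [-0.7  0.3 -3.2] M [0.06 0.05 0.02] g 15.9
x [ 0.02   0.046 -0.999] y [0.245 0.968 0.05 ] jaw z [ 0.969 -0.246  0.008] jawyaw -14.22
u -0.9 n 10.4 tilt 0.008
```

Call:
{"api": "send_rows", "payload": {"commands": [[[0.001,0,0,0,0],[0.001,0,0,0,0],[0,0,0,0,0]]]}}

```text
time: 30.42
tool_pos: [495.9, 163.8, 148.0]
tcp_rot: [1.386, 1.52, 1.138]
contact_force: [-0.1, 0.4, -3.0]
grip_width: 15.9
```

```bash
python3 - <<'E'
from h import *
un()
E
```

```text
t30.42 tcp [495.9 163.8 148. ] q [0.146 0.397 1.678 0.049 1.039 0.37 ] F [-0.1  0.4 -3. ] M [0.1  0.08 0.03] g 15.9
x [ 0.021  0.046 -0.999] y [0.245 0.968 0.05 ] jaw z [ 0.969 -0.246  0.009] jawyaw -14.22
u -0.6 n 10.1 tilt 0.009
```

Call:
{"api": "send_rows", "payload": {"commands": [[[0.001,-0.001,0,0,0],[0.001,-0.001,0,0,0],[0,0,0,0,0]]]}}

```text
time: 30.67
tool_pos: [495.7, 162.1, 146.9]
tcp_rot: [1.363, 1.519, 1.115]
contact_force: [-0.4, -0.3, -1.0]
grip_width: 15.7
```

```bash
python3 - <<'E'
from h import *
un()
E
```

```text
t30.67 tcp [495.7 162.1 146.9] q [0.142 0.396 1.683 0.05  1.034 0.365] F [-0.4 -0.3 -1. ] M [0.26 0.3  0.12] g 15.7
x [ 0.023  0.047 -0.999] y [0.245 0.968 0.051] jaw z [ 0.969 -0.245  0.011] jawyaw -14.21
u -0.4 n 8.4 tilt 0.011
```

Call:
{"api": "send_rows", "payload": {"commands": [[[0.001,-0.001,0,0,0],[0.001,-0.001,0,0,0],[0,0,0,0,0]]]}}

```text
time: 30.92
tool_pos: [495.2, 159.9, 145.6]
tcp_rot: [1.351, 1.519, 1.103]
contact_force: [-1.2, 0.0, -0.6]
grip_width: 15.8
```

```bash
python3 - <<'E'
from h import *
un()
E
```

```text
t30.92 tcp [495.2 159.9 145.6] q [0.138 0.396 1.688 0.05  1.029 0.361] F [-1.2  0.  -0.6] M [0.25 0.28 0.12] g 15.8
x [ 0.024  0.047 -0.999] y [0.244 0.968 0.051] jaw z [ 0.969 -0.245  0.011] jawyaw -14.19
u -0.4 n 6.2 tilt 0.011
```

Falling in: z = 145.6, which is the expected seated height, with only a light force. A bit more, then look.

Call:
{"api": "send_rows", "payload": {"commands": [[[0.0005,-0.001,0,0,0],[0.0005,-0.0005,0,0,0],[0,0,0,0,0]]]}}

```text
time: 31.17
tool_pos: [495.3, 159.9, 145.6]
tcp_rot: [1.342, 1.515, 1.094]
contact_force: [-1.6, -1.7, 0.0]
grip_width: 15.9
```

```bash
python3 - <<'E'
from pnp import *
un()
snap("g")
E
```

```text
base err [0.92 0.68]
base world [492.5 151.9  -1.3] [-14.99   0.93  -0.64]
t31.17 tcp [495.3 159.9 145.6] q [0.137 0.394 1.69  0.053 1.026 0.357] F [-1.6 -1.7  0. ] M [-0.08  0.36  0.09] g 15.9
x [ 0.026  0.049 -0.998] y [0.244 0.968 0.054] jaw z [ 0.969 -0.245  0.013] jawyaw -14.2
u -0.3 n 6.2 tilt 0.013
```

View pics/sidegz.png

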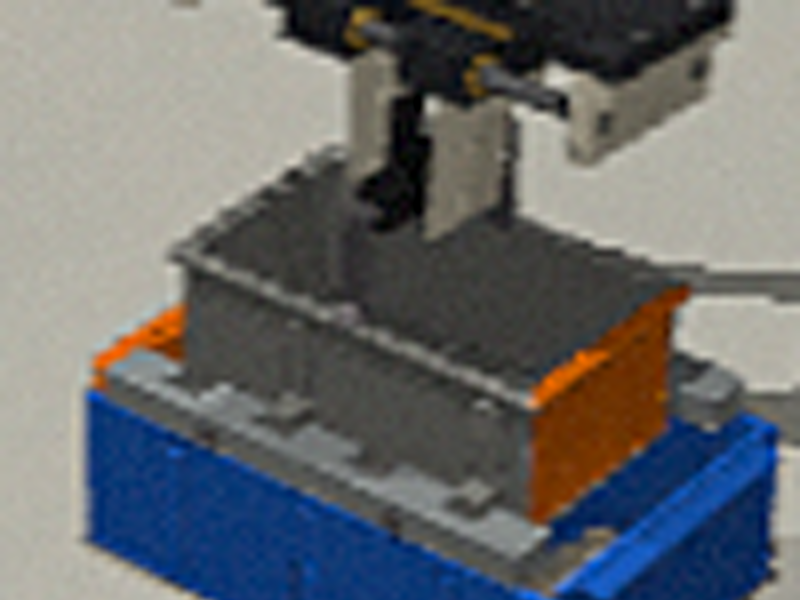

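```bash
python3 - <<'E'
from pnp import *
fit("g",[(532,404),(690,288),(172,252),(290,405),(475,488)],62)
E
```

```text
base err [0.92 0.68]
base world [492.5 151.9  -1.3] [-14.99   0.93  -0.64]
g u n z yaw pitch roll [-0.9  1.6 61.8 -0.3 -0.5 -0.5]
```

Call:
{"api": "send_rows", "payload": {"commands": [[[0.0005,0,0,0,0],[0.0005,0,0,0,0],[0,0,0,0,0]]]}}

```text
time: 31.47
tool_pos: [495.3, 159.9, 145.6]
tcp_rot: [1.334, 1.515, 1.086]
contact_force: [-2.2, -0.0, 0.1]
grip_width: 15.6
```

```bash
python3 - <<'E'
from h import *
un()
E
```

```text
t31.47 tcp [495.3 159.9 145.6] q [0.137 0.394 1.69  0.053 1.025 0.357] F [-2.2 -0.   0.1] M [0.18 0.41 0.09] g 15.6
x [ 0.026  0.049 -0.998] y [0.244 0.968 0.054] jaw z [ 0.969 -0.245  0.013] jawyaw -14.18
u -0.3 n 6.1 tilt 0.013
```

Call:
{"api": "send_rows", "payload": {"commands": [[[0,0,0,0,0.02],[0,0,0,0,0.03],[0,0,0,0,0.04],[0,0,0,0,0.05],[0,0,0,0,0.06],[0,0,0,0,0.06],[0,0,0,0,0.06],[0,0,0,0,0.06]]]}}

```text
time: 32.13
tool_pos: [497.1, 159.6, 144.6]
tcp_rot: [1.282, 1.514, 1.035]
contact_force: [-0.1, 0.2, -0.3]
grip_width: 58.8
```

```bash
python3 - <<'E'
from pnp import *
un()
snap("h")
E
```

```text
base err [0.92 0.68]
base world [492.5 151.9  -1.3] [-14.99   0.93  -0.64]
t32.13 tcp [497.1 159.6 144.6] q [0.136 0.397 1.69  0.052 1.021 0.357] F [-0.1  0.2 -0.3] M [-0.06 -0.06  0.  ] g 58.8
x [ 0.029  0.049 -0.998] y [0.244 0.968 0.054] jaw z [ 0.969 -0.245  0.016] jawyaw -14.21
u 1.6 n 6.3 tilt 0.016
```

View pics/sidehz.png

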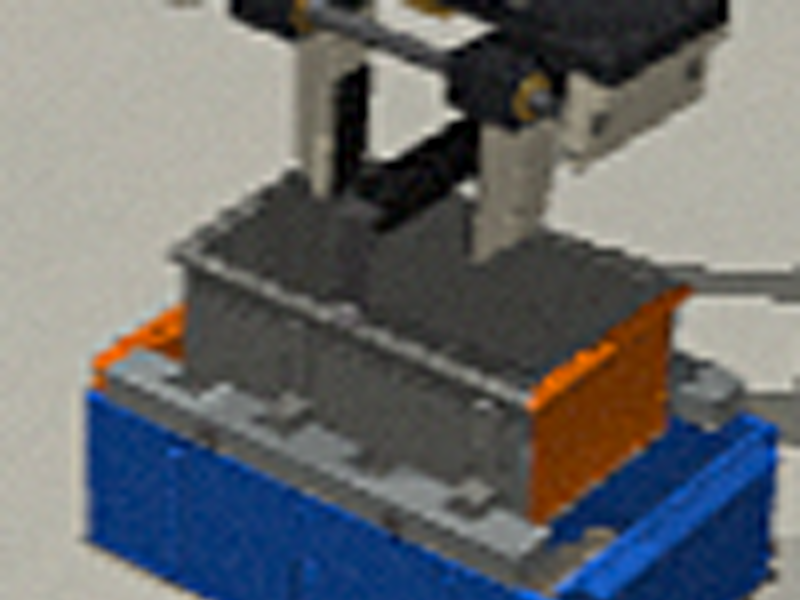

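Released, and the tote did not shift. Now I'll rise, centred, to clear the handle.

Call:
{"api": "send_rows", "payload": {"commands": [[[-0.004,0,0,0,0.06],[-0.008,0,0,0,0.06],[-0.012,0,0,0,0.06],[-0.015,0,0,0,0.06],[-0.015,0,0,0,0.06],[-0.015,0,0,0,0.06],[-0.015,0,0,0,0.06],[-0.02,0,0,0,0.06],[-0.02,0,0,0,0.06],[-0.02,0,0,0,0.06]]]}}

```text
time: 33.02
tool_pos: [490.2, 151.8, 296.4]
tcp_rot: [1.369, 1.518, 1.122]
contact_force: [0.3, -0.3, -0.4]
grip_width: 60.0
```

Call:
{"api": "send_rows", "payload": {"commands": [[[0,-0.02,0,0,0.06],[0,-0.03,0,0,0.06],[0,-0.035,0,0,0.06],[0,-0.035,0,0,0.06],[0,-0.035,0,0,0.06],[0,-0.035,0,0,0.06],[0,-0.035,0,0,0.06],[0,-0.02,0,0,0.06],[0,-0.01,0,0,0.06],[0,0,0,0,0.06]]]}}

```text
time: 33.85
tool_pos: [427.2, -104.5, 296.3]
tcp_rot: [1.026, 1.506, 0.783]
contact_force: [0.7, 1.0, 0.3]
grip_width: 60.4
```

```bash
python3 - <<'E'
from pnp import *
un()
snap("i")
t,_,_=cap("top");cv2.imwrite("pics/topi.png",cv2.resize(t[195:305,195:305],(600,600),interpolation=cv2.INTER_CUBIC))
cv2.imwrite("pics/topfull.png",t)
E
```

```text
base err [0.92 0.68]
base world [492.5 151.9  -1.3] [-14.99   0.93  -0.64]
t33.85 tcp [ 427.2 -104.5  296.3] q [-0.46   0.113  1.634  0.063  1.374 -0.229] F [0.7 1.  0.3] M [ 0.02 -0.06  0.03] g 60.4
x [ 0.046  0.046 -0.998] y [0.239 0.97  0.055] jaw z [ 0.97  -0.241  0.034] jawyaw -13.93
u -2.3 n -266.8 tilt 0.034
```

View pics/sideiz.png

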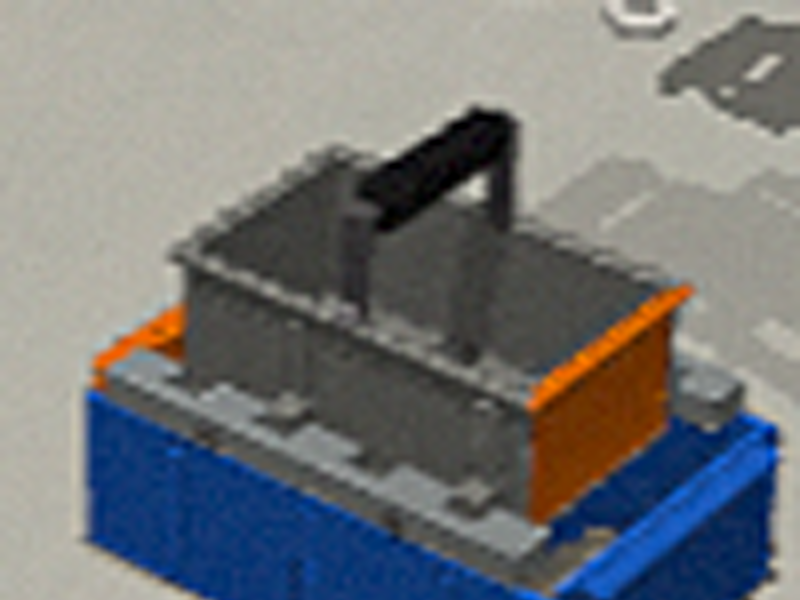

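View pics/topi.png

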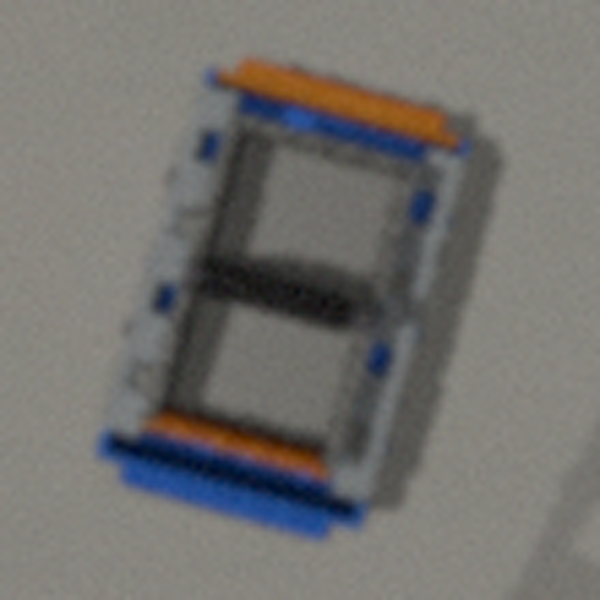

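View pics/topfull.png

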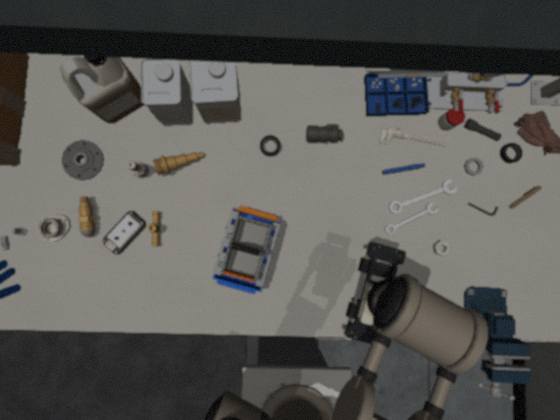

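```bash
python3 - <<'E'
from pnp import *
z=np.load("cams.npz");T=(z['a'],z['b'])
k=lambda p:(195+p[0]*110/600-.5,195+p[1]*110/600-.5)
for nm,a,b in(("near",(148,420),(531,405)),("far",(328,472),(690,288)),("handleN",(205,270),(372,205)),("handleF",(350,308),(492,120))):
    P,g=tri(T,k(a),S,f8(b));print(nm,P.round(1),round(float(g),1))
fit("i",[(531,405),(691,288),(172,252),(290,405),(475,488)],62)
E
```

```text
base err [0.92 0.68]
base world [492.5 151.9  -1.3] [-14.99   0.93  -0.64]
near [431.5 216.5 121.9] 0.1
far [408.1 128.8 123.9] 2.7
handleN [503.4 188.  165.4] 3.1
handleF [487.5 120.1 167.2] 4.0
i u n z yaw pitch roll [-1.   1.4 61.9 -0.4 -0.5 -0.3]
```

```bash
python3 -c "
from plant import close_job
print(close_job())"
```

```text
the job is handed in; nothing more can be done
None
```

The grey tote is stacked on the blue base tote with its orange end over the blue end, all four lugs in the pockets, and released. I handed the job in at about 34 s of the 64 s.

**What happened**
- I took it by the black handle, turned it half round and set it lightly on the rails about 12 mm off. I then slid it by feel.
- **First tries failed:** only the near-side lugs dropped. The tote was rubbing the far rail, so the far lugs stayed on top.
- **Fix:** I lifted it a few mm and shifted it sideways until the rubbing stopped. It then went down into all four pockets with very little force and I let go.

**Last checks**
- **Height:** the rim measured 122–124 mm in the two views. Seated should be 124 mm, and riding on the rails would be 130 mm.
- **Level:** roll and pitch were within about 0.5°, and the tote did not shift when released.
- **Clear:** the arm is away and touching nothing. By eye in the top view, the cassette, tee and wrench are where they were; I did not measure them.

**Disagreements and doubts**
- **Force:** while the far side was stuck, one press reached 22 N on the wrist, about 27 N between the totes. That is the highest I read, and the limit is 40 N. Readings came only at the end of each move.
- **Gripper tilt:** the gripper leaned up to about 4° during the fitting, because sideways pushes tilted it instead of moving the tote.
- **Camera positions:** the camera fits put the tote close to centred between the rails while it was rubbing the far one. I trusted the feel over the cameras there.
- **Far lugs:** they are hidden from the side camera, so I judged them seated from the rim height and level only.

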